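# Line up and prime the resin moulds

### The arm

A 7-joint arm with a two-finger parallel gripper is mounted at the origin on the work surface. World frame = base frame: x ahead of the robot, y to its left, z up, the work surface at z = 0. Lengths are in mm, angles in rad, forces in N, time in s.
With the tool pointing down it reaches from about 400 to 875 mm from the base axis. Payload 4.4 kg.
Tool frame: the origin (TCP) lies midway between the tips of the shut fingers; the grasp point (between the pads) lies 19 mm behind it; z points along the fingers, y is the line along which they close (so a half turn about z gives the same grasp; the last joint's range is limited). The gripper opens to 85 mm and grips with 20 to 120 N. Pads are 22 mm wide; open, the fingers measure 114 mm over their backs; the gripper's body (76 mm by 85 mm) begins 54 mm behind the grasp point. The pads swing forward as they close: fully open they stand 13 mm farther back than shut.
Start: joints at [-1.274, 0.628, 0.038, 1.517, -0.027, 0.996, -0.02], TCP at [230.658, 607.713, 231.313] pointing down, gripper open.
Joint ranges: [-3.06, 3.06], [-0.37, 2.12], [-1.25, 1.32], [0.18, 2.47], [-1.1, 4.24], [0.23, 1.98], [-2.94, 2.94]. Speed limits (rad/s): [2.57, 2.57, 3.14, 3.14, 3.14, 3.14, 3.14].

### API

Orientations are given as [roll, pitch, yaw] about the fixed x, y, z axes, in that order (R = Rz(yaw) Ry(pitch) Rx(roll)).
In Python, from cell import telemetry, eyes, ctrl, finder gives the robot as it stands.
- The arm moves only by the tool move_arm, never from a script. Its argument "steps" is a list of rows, each a list of 7 numbers: the turn, a rotation vector about the world's x, y, z in degrees, then the shift along the world's x, y, z in m, then the finger opening in m, from 0 to 0.0854. A call has 1 to 5 rows; each row shifts and turns the commanded pose from where the row before left it; what a row does not reach is not made up. A row lasts 1/10 s, in which the tool goes at most 50 mm and 8.59 degrees, less where a joint would pass 70% of its speed; a pose out of reach is approached as far as the arm can. A call with a gripper value outside its range is refused whole. The fingers move at their own pace and stop on an object; the grip force is fixed at half the most. Time passes only in rows, so rows that do not move let the fingers close. It gives the time, the measured TCP pose, the force, the opening and the grip force at its end, in the units of the state.
- telemetry.read_state(): the state, without advancing time (a new reading comes with each control period).
- eyes.get_image(name): name is "side" or "top"; returns (picture, depth): 420x560x3 uint8, blue, green, red; 420x560 float32, mm along the optical axis (not along the pixel's ray), 0 where there is no reading.
- eyes.calibration(name): a dict with "fx", "fy", "cx", "cy" (pixels), "position" and "attitude" of the camera in the world. Camera axes: x right, y down, z forward; pixel columns grow to the right and rows downward; lengths in mm; the calibration is good to about 2 mm. A picture is of the moment at which its call begins. calibration takes no time and is no camera call.
- ctrl.finish_job(): hands the job in; it is judged then, once.
Trained networks look in the newest picture that a camera, given by its name, has taken for a name from the list of things; names that differ only in an ending like _2 or _b are one class to them, and where a whole thing is asked for, a point or a joint stands for the part that bears it (a point fixed in the world has none). Each returns a list of dicts, best first, with "confidence" (0 to 1); they miss things now and then, are a little off and sometimes report something else, mostly with a low value. They report only what shows in the picture. A call takes as long as a camera call. They do not tell look-alikes from the thing itself.
- finder.boxes_of(camera, name): "location" ([x, y, z] in mm, in the coordinates of the camera as it stood for that picture, good to about 4 mm: the middle of the surface that is visible of it).
- finder.cut_out(camera, name): "mask" (420x560 bool, what is visible of it).
- finder.pinpoint(camera, name): "location" ([x, y, z] in mm, in the coordinates of the camera as it stood for that picture, good to about 4 mm: a listed point, or the origin of a listed thing).
The state is a dict: "clock": time; "qpos": joint angles; "qd": joint speeds; "tau": joint torques, N m; "eef_pos": TCP position; "tool_rot": TCP orientation; "force": force on the tool from outside, world axes, zero at the start; "torque": the same for the moment, N m; "width": finger opening in mm; "gripper_force": force on a finger pad.
Only numpy, scipy, OpenCV 4.12 (cv2) and the standard library are available. Lean on these libraries where they do the work, as an engineer would, in place of code of your own. Each camera call takes 0.05 s, during which the arm holds its last target. There are 200 camera calls.

### The job

Get the silicone moulds ready for a resin pour: slide every mould on the levelling board up to the scribed line, so that its whole far edge lies on the line, without lifting it. Then take the brush from its stand, dip its bristles well into the pot of mould release, touch them to the floor of each mould's cavity in turn from the robot's left to its right, hang the brush back in its stand and put the lid on the pot. The moulds must still be on the line when you finish; leave the jars and the paper cup where they are and do not tip the pot over.

Things in the scene. Friction and masses are not known exactly. Their poses are not given: they have to be found in the camera images.
- board: Fixed dark slate-green levelling board on short screw feet, 320 (x) by 500 (y) mm, its flat top 20 mm above the table. Origin: centre of its underside at table height. Its x points away from the robot, turned up to 0.1 rad; the moulds slide on its top.
- line (a point): Middle of the one white scribed line, 2 mm wide and 480 mm long, on the board's top, 90 mm beyond the board's centre. The line runs along this frame's y; x points away from the robot. It is only a mark, with nothing to stop against.
- mould_a: Loose rigid white silicone mould, the robot's leftmost place (+y); 88 along x, 94 along y mm and 20 mm high, 110 to 210 g, too wide to grasp across. An open tray: walls 12 mm thick, cavity floor 6 mm above the underside. Origin: centre of its underside. Its +x edge is the far edge, away from the robot; it starts short of the line, turned up to 0.22 rad on the board. May be absent.
- mould_a_far_left (a point): Lower corner of mould_a, at the +y end of its far (+x) edge, at underside height. May be absent.
- mould_a_far_right (a point): Lower corner of mould_a, at the -y end of its far (+x) edge, at underside height. May be absent.
- mould_b: Loose rigid pale blue silicone mould, the middle place; 96 along x, 88 along y mm and 20 mm high, 110 to 210 g, too wide to grasp across. An open tray: walls 12 mm thick, cavity floor 6 mm above the underside. Origin: centre of its underside. Its +x edge is the far edge, away from the robot; it starts short of the line, turned up to 0.22 rad on the board. May be absent.
- mould_b_far_left (a point): Lower corner of mould_b, at the +y end of its far (+x) edge, at underside height. May be absent.
- mould_b_far_right (a point): Lower corner of mould_b, at the -y end of its far (+x) edge, at underside height. May be absent.
- mould_c: Loose rigid pink silicone mould, the robot's rightmost place (-y); 92 along x, 98 along y mm and 20 mm high, 110 to 210 g, too wide to grasp across. An open tray: walls 12 mm thick, cavity floor 6 mm above the underside. Origin: centre of its underside. Its +x edge is the far edge, away from the robot; it starts short of the line, turned up to 0.22 rad on the board. May be absent.
- mould_c_far_left (a point): Lower corner of mould_c, at the +y end of its far (+x) edge, at underside height. May be absent.
- mould_c_far_right (a point): Lower corner of mould_c, at the -y end of its far (+x) edge, at underside height. May be absent.
- stand: Fixed plywood brush stand, 80 by 88 mm, top at 85 mm; a 32 mm round hole through its 8 mm top plate on the stand's axis. Origin: centre of its underside on the table. Stand and pot may change sides.
- brush: Loose upright round brush, 150 mm long, 70 g, z up the handle. Origin: bristle tip. Upward from it: tan bristles to 30 mm (23 across), metal ferrule to 62 (24 across), black drip collar 62-70 (44 across), red handle 70-140 (20 across), end cap to 150 (25 across). Hangs bristles down in the stand's hole, collar on the top plate, tip 23 mm above the table, up to 4 mm off centre.
- brush_tip (a point): Centre of the bristle end of the brush (the bristles are rigid here).
- brush_grip (a point): Point on the handle's axis 110 mm above the tip: a place to grip.
- pot: Loose open blue pot, 60 mm high, 78 mm across the rim, wall 3 mm, inner floor 6 mm above its underside, 250 g. Origin: centre of its underside. Holds the mould release (nothing to see).
- lid: Loose white lid of the pot, 50 g, lying upright on the table on the robot's side of the pot. From its underside up: plug 62 mm across and 8 mm high, disc 86 mm across from 8 to 13 mm, black knob 20 mm across from 13 to 49 mm (grip it about 38 mm up). Origin: centre of the plug's underside. On the pot, the disc lies on the rim and the plug hangs inside with 5 mm play: origin 52 mm above the pot's.
- pigment_jar: Bystander: small jar with orange contents and black cap, 38 mm across, 62 mm high. Origin: centre of its underside.
- glitter_jar: Bystander: small silvery jar with black cap, 38 mm across, 62 mm high. Origin: centre of its underside.
- paper_cup: Bystander: off-white cup, 76 mm across, 100 mm high, beyond the board. Origin: centre of its underside.
Not all that is in view belongs to the job. What is shaped like the brush but yellow is not meant.

How it is judged (in metres and radians):
On the way, in this order (a step that is already met when the one before it is completed fails the run):
1. every mould on the board lies with both far corners on the line, at rest (x of mould_a_far_left in the frame of line between -0.004 and 0.004 m and z of mould_a_far_left in the frame of line between -0.004 and 0.004 m and x of mould_a_far_right in the frame of line between -0.004 and 0.004 m and z of mould_a_far_right in the frame of line between -0.004 and 0.004 m and linear speed of each of mould_a, mould_b, mould_c below 0.01 m/s and x of mould_b_far_left in the frame of line between -0.004 and 0.004 m and z of mould_b_far_left in the frame of line between -0.004 and 0.004 m and x of mould_b_far_right in the frame of line between -0.004 and 0.004 m and z of mould_b_far_right in the frame of line between -0.004 and 0.004 m and x of mould_c_far_left in the frame of line between -0.004 and 0.004 m and z of mould_c_far_left in the frame of line between -0.004 and 0.004 m and x of mould_c_far_right in the frame of line between -0.004 and 0.004 m and z of mould_c_far_right in the frame of line between -0.004 and 0.004 m), for 0.3 s.
2. the brush's bristles are dipped into the pot (horizontal distance between brush_tip and pot below 0.034 m and z of brush_tip in the frame of pot between -0.002 and 0.032 m), for 0.1 s.
3. the white mould's cavity floor is touched with the bristles (contact force between brush and mould_a above 0.2 N and z of brush_tip in the frame of mould_a below 0.014 m and x of brush_tip in the frame of mould_a between -0.035 and 0.035 m and y of brush_tip in the frame of mould_a between -0.038 and 0.038 m), for 0.1 s.
4. the blue mould's cavity floor is touched with the bristles (contact force between brush and mould_b above 0.2 N and z of brush_tip in the frame of mould_b below 0.014 m and x of brush_tip in the frame of mould_b between -0.035 and 0.035 m and y of brush_tip in the frame of mould_b between -0.038 and 0.038 m), for 0.1 s.
5. the pink mould's cavity floor is touched with the bristles (contact force between brush and mould_c above 0.2 N and z of brush_tip in the frame of mould_c below 0.014 m and x of brush_tip in the frame of mould_c between -0.035 and 0.035 m and y of brush_tip in the frame of mould_c between -0.038 and 0.038 m), for 0.1 s.
At the end, for the whole second after the job is handed in: Every mould present lies flat on the board with both corners of its far edge within 4 mm of the scribed line; the brush hangs upright at rest in the stand's hole on its collar; the pot stands upright with the lid lying flat on its rim, plug inside (all of step 1 and horizontal distance between brush_tip and stand below 0.008 m and z of brush_tip in the frame of stand between 0.018 and 0.029 m and angle between brush's own z axis and vertical below 0.12 rad and linear speed of each of brush, lid below 0.02 m/s and angle between each of pot, lid's own z axis and vertical below 0.1 rad and horizontal distance between lid and pot below 0.009 m and z of lid in the frame of pot between 0.046 and 0.057 m); the robot touches nothing.
It fails at once if a jar or the paper cup is moved more than 25 mm (distance of any of pigment_jar, glitter_jar, paper_cup from where it was at the start of the episode above 0.025 m).
It fails at once if the pot is tipped over (angle between pot's own z axis and vertical above 0.6 rad).
It fails at once if the white mould is lifted off the board or turned up (z of mould_a in the frame of line above 0.02 m or angle between mould_a's own z axis and vertical above 0.35 rad).
It fails at once if the blue mould is lifted off the board or turned up (z of mould_b in the frame of line above 0.02 m or angle between mould_b's own z axis and vertical above 0.35 rad).
It fails at once if the pink mould is lifted off the board or turned up (z of mould_c in the frame of line above 0.02 m or angle between mould_c's own z axis and vertical above 0.35 rad).
Of mould_a, mould_b, mould_c only 2 to 3 are there at a start; the rules pass over those that are not, and their reading is None.
At some moment in a run one of mould_a, mould_b, mould_c may be knocked a few centimetres aside while the robot is not near it.
It also fails if it takes over 208 s, if anything falls off the work surface, if the arm or the gripper's body presses on something with over 40 N, if the wrist force passes 120 N, or if a joint passes its speed limit or range.

## Working session

There is one attempt and no reset: what is moved stays moved. The work goes in short steps, Python scripts to look and compute and a tool call to move; the robot and the scene stay as the last step left them, time stands still between calls to the robot, and variables do not carry over. Pictures are saved under pics/ and viewed, at most 14 in all, crops included, and the job is handed in when it is done.

Besides the shell and the picture viewer there is one more tool, called by a JSON object that holds its "method" and its "body", one argument or row to a line. move_arm: Moves the arm, as the interface text tells. Its arguments: {"type":"object","properties":{"steps":{"type":"array"}},"required":["steps"]}

```bash
ls; mkdir -p pics
cat > h.py <<'E'
import numpy as np, cv2
from cell import telemetry, eyes, ctrl, finder
from scipy.spatial.transform import Rotation as R
def cal(n):
    c=eyes.calibration(n); a=np.array(c["attitude"],float)
    M=R.from_euler('xyz',a).as_matrix() if a.size==3 else a.reshape(3,3)
    return c,M,np.array(c["position"],float)
def cam2w(n,p):
    c,M,t=cal(n); return np.asarray(p,float)@M.T+t
def cloud(n,d):
    c,M,t=cal(n); v,u=np.mgrid[0:d.shape[0],0:d.shape[1]]
    P=np.stack([(u-c["cx"])/c["fx"]*d,(v-c["cy"])/c["fy"]*d,d],-1)
    return P@M.T+t
def w2px(n,p):
    c,M,t=cal(n); q=(np.asarray(p,float)-t)@M
    return np.stack([q[...,0]/q[...,2]*c["fx"]+c["cx"],q[...,1]/q[...,2]*c["fy"]+c["cy"]],-1)
E
python3 - <<'E'
from h import *
for n in("top","side"):
    im,d=eyes.get_image(n); cv2.imwrite(f"pics/{n}0.png",im); print(n,eyes.calibration(n))
    np.savez(f"{n}0.npz",im=im,d=d)
    for k in "board line mould_a mould_b mould_c stand brush brush_tip pot lid pigment_jar glitter_jar paper_cup mould_a_far_left mould_a_far_right mould_b_far_left mould_b_far_right mould_c_far_left mould_c_far_right".split():
        if n=="side" and k.startswith("mould"): continue
        r=finder.pinpoint(n,k)
        print(k,[(np.round(cam2w(n,x["location"])).tolist(),round(x["confidence"],2)) for x in r[:3]])
print(telemetry.read_state())
E
```

```text
pics
top {'fx': 470.03180387281384, 'fy': 470.03180387281384, 'cx': 277.49825842159635, 'cy': 211.1955571622332, 'position': array([ 288.04423395,   12.90281738, 1494.17361356]), 'attitude': array([-2.95970141,  0.01198787, -1.59070952])}
board [([515.0, 23.0, 1.0], 0.74), ([527.0, 380.0, 22.0], 0.41)]
line [([609.0, 15.0, 19.0], 0.88), ([458.0, 36.0, 20.0], 0.64)]
mould_a [([506.0, 160.0, 25.0], 0.96)]
mould_b [([506.0, 160.0, 25.0], 0.96)]
mould_c [([506.0, 160.0, 25.0], 0.96)]
stand [([528.0, 377.0, 4.0], 0.82)]
brush [([527.0, 380.0, 20.0], 0.74), ([425.0, 458.0, -2.0], 0.66), ([318.0, 435.0, -3.0], 0.54)]
brush_tip [([429.0, 458.0, 1.0], 0.74), ([313.0, 433.0, -1.0], 0.71), ([528.0, 375.0, 135.0], 0.4)]
pot []
lid [([431.0, -354.0, -2.0], 0.72)]
pigment_jar [([686.0, -357.0, 1.0], 0.45)]
glitter_jar [([665.0, 390.0, 1.0], 0.62)]
paper_cup [([775.0, -108.0, -0.0], 0.86), ([528.0, 376.0, 131.0], 0.45)]
mould_a_far_left [([549.0, 206.0, 23.0], 0.88), ([530.0, -361.0, -6.0], 0.2)]
mould_a_far_right [([550.0, 115.0, 19.0], 0.59)]
mould_b_far_left [([508.0, 78.0, 18.0], 0.59)]
mould_b
[... 830 characters left out ...]
0, 1.0], 0.82)]
{'clock': 1.55, 'qpos': array([-1.27381238,  0.62837677,  0.0384723 ,  1.51741941, -0.02701323,
        0.99629419, -0.01998029]), 'qd': array([ 0.00044049, -0.00035574, -0.00035846, -0.00170564,  0.00149803,
       -0.00024525,  0.00118229]), 'tau': array([ 2.99552357e-05, -5.63266039e+01,  1.22568682e+00, -1.93777031e+01,
        1.09523220e-02,  1.68464456e-03, -1.68785493e-05]), 'eef_pos': array([230.62946246, 607.71621675, 231.32175282]), 'tool_rot': array([ 3.14157416e+00, -6.48598359e-05,  2.77881819e+00]), 'force': array([ 0.21811486,  0.59383665, -0.61094332]), 'torque': array([-0.00676212,  0.02091683, -0.01827462]), 'gripper_force': 0.0, 'width': 85.34189781296475}
```

View pics/top0.png

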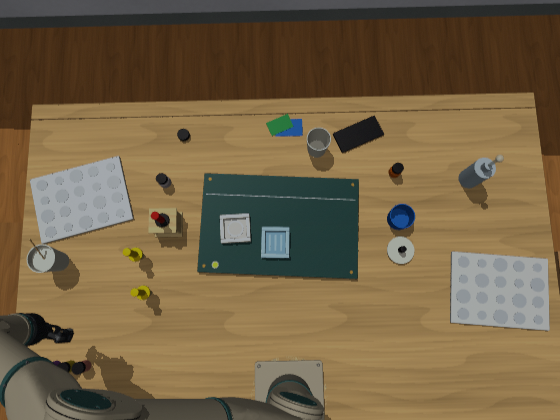

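View pics/side0.png

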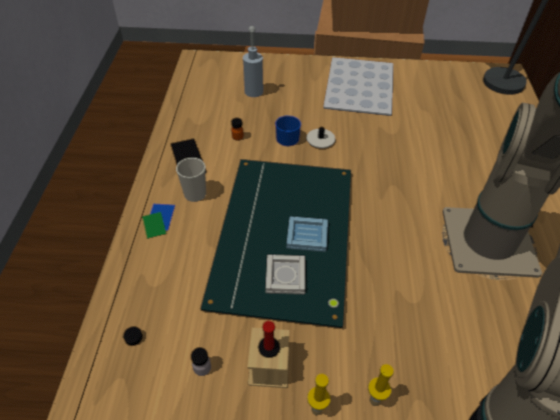

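The top picture shows the white mould at about (236,229), the blue one at about (275,242), and no pink mould. The stand with the red brush is at about (163,220), the pot at (401,216), the lid at (401,250), and the yellow look-alike brushes are at left. The side picture agrees. Next I'll measure the line and the moulds by fitting silhouettes.

```bash
cat > m.py <<'E'
from h import *
from scipy.optimize import minimize
DIM={'a':(88,94),'b':(96,88)}
S=6
def ray(n,uv,z):
    c,M,t=cal(n); uv=np.atleast_2d(uv)
    q=np.stack([(uv[:,0]-c["cx"])/c["fx"],(uv[:,1]-c["cy"])/c["fy"],np.ones(len(uv))],-1)@M.T
    return t+q*((z-t[2])/q[:,2])[:,None]
def corners(k,p,z):
    hx,hy=np.array(DIM[k])/2; c,s=np.cos(p[2]),np.sin(p[2])
    return np.array([[p[0]+c*x-s*y,p[1]+s*x+c*y,z] for x,y in((hx,hy),(hx,-hy),(-hx,-hy),(-hx,hy))])
def line(n,im,c0=(611,15),hl=225):
    # points along line: sub-pixel ridge
    g=im.astype(float).mean(2); out=[]
    yaw=0.
    for y in np.linspace(-205,215,60):
        x0=c0[0]+(y-c0[1])*-0.04 if False else c0[0]
        xs=np.arange(x0-22,x0+22,0.5)
        P=np.stack([xs,np.full(xs.size,y),np.full(xs.size,20.)],-1)
        uv=w2px(n,P).astype(np.float32)
        v=cv2.remap(g.astype(np.float32),uv[None,:,0],uv[None,:,1],cv2.INTER_LINEAR)[0]
        b=np.median(v); w=np.clip(v-b-12,0,None)
        if w.max()<15: continue
        i=w.argmax(); sl=slice(max(0,i-10),i+11); out.append(((w[sl]*xs[sl]).sum()/w[sl].sum(),y))
    out=np.array(out)
    ok=np.ones(len(out),bool)
    for _ in range(5):
        f=np.polyfit(out[ok,1],out[ok,0],1); r=np.abs(out[:,0]-np.polyval(f,out[:,1])); ok=r<2
    return f,ok.sum(),r[ok].std()
def mould(n,im,k,p0):
    u0,v0=(w2px(n,corners(k,p0,30)).min(0)-14).astype(int); u1,v1=(w2px(n,corners(k,p0,30)).max(0)+14).astype(int)
    g=im[v0:v1,u0:u1].astype(np.float32).max(2)
    G=cv2.resize(g,None,fx=S,fy=S,interpolation=cv2.INTER_LINEAR)
    lo=np.percentile(g,15); hi=np.percentile(g,80); m=(G>lo+0.45*(hi-lo)).astype(np.uint8)
    cs,_=cv2.findContours(m,cv2.RETR_EXTERNAL,cv2.CHAIN_APPROX_NONE)
    m=cv2.drawContours(np.zeros_like(m),[max(cs,key=cv2.contourArea)],-1,1,-1)
    def sil(p):
        uv=np.vstack([w2px(n,corners(k,p,z)) for z in(20,40)])-[u0,v0]
        uv=((uv+0.5)*S-0.5)
        o=np.zeros_like(m); cv2.fillConvexPoly(o,cv2.convexHull((uv*16).round().astype(np.int32)),1,shift=4); return o
    def cost(q):
        o=sil((q[0],q[1],q[2]/50)); return -(o&m).sum()/(o|m).sum()
    best=None
    for dy in(-.12,0,.12):
        q0=np.array([p0[0],p0[1],(p0[2]+dy)*50])
        r=minimize(cost,q0,method='Nelder-Mead',options=dict(initial_simplex=[q0]+[q0+e for e in np.eye(3)*8],xatol=.02,fatol=1e-5,maxiter=300))
        if best is None or r.fun<best.fun: best=r
    q=best.x; return np.array([q[0],q[1],q[2]/50]),-best.fun
def report(n,P,im=None):
    if im is None: im,_=eyes.get_image(n)
    f,c,s=line(n,im); print(n,"line slope %.4f x@y0 %.1f n%d sd%.2f"%(f[0],f[1],c,s))
    for k,p0 in P.items():
        p,i=mould(n,im,k,p0); C=corners(k,p,20)[:2]; cs=1/np.hypot(1,f[0])
        print(k,np.round(p,3),"iou %.3f"%i,"far L/R to line",np.round([(c_[0]-np.polyval(f,c_[1]))*cs for c_ in C],1),"ideal yaw %.3f"%-np.arctan(f[0]))
    return im
E
python3 - <<'E'
from m import *
P={'a':(506,160,0),'b':(460,33,0)}
for n in("top","side"): report(n,P,np.load(n+"0.npz")["im"])
for n in("top","side"):
    z=np.load(n+"0.npz"); W=cloud(n,z["d"]); im=z["im"].astype(int)
    # depth checks
    X,Y,Z=W[...,0],W[...,1],W[...,2]
    for nm,(cx,cy),r,lo,hi in(("pot",(533,-361),50,50,72),("lid",(431,-354),50,5,20),("knob",(431,-354),18,35,60),("brushcap",(528,377),30,150,190),("collar",(528,377),30,86,110),("standtop",(528,377),70,75,92)):
        s=(np.hypot(X-cx,Y-cy)<r)&(Z>lo)&(Z<hi)&(z["d"]>0)
        if s.sum(): print(n,nm,s.sum(),"min",W[s].min(0).round(),"max",W[s].max(0).round(),"mean",W[s].mean(0).round(1))
E
```

```text
top line slope 0.0629 x@y0 606.1 n60 sd0.29
a [552.881 269.399  -2.01 ] iou -0.000 far L/R to line [ -42.5 -129.9] ideal yaw -0.063
b [511.537  75.07   -1.593] iou -336012387724904.688 far L/R to line [ -53.2 -141.1] ideal yaw -0.063
side line slope 0.0643 x@y0 608.1 n60 sd0.11
a [538.468 196.08   -1.489] iou -215637899043889.531 far L/R to line [ -29.1 -122.1] ideal yaw -0.064
b [500.775  67.233  -1.493] iou -248930477082337.469 far L/R to line [ -61.1 -148.2] ideal yaw -0.064
top pot 115 min [ 491. -397.   50.] max [ 568. -321.   68.] mean [ 530.6 -363.4   58.3]
top lid 549 min [ 382. -399.    5.] max [ 477. -306.   20.] mean [ 428.3 -356.7   12.7]
top knob 41 min [ 419. -369.   36.] max [ 437. -349.   54.] mean [ 427.8 -357.3   46.9]
top brushcap 62 min [516. 363. 150.] max [537. 387. 181.] mean [526.1 374.8 172.8]
top collar 178 min [499. 349.  86.] max [556. 404. 110.] mean [524.2 373.   92.5]
top standtop 507 min [488. 333.  76.] max [565. 420.  92.] mean [524.  372.5  85.9]
side pot 181 min [ 495. -406.   50.] max [ 570. -321.   64.] mean [ 533.2 -362.3   56.1]
side lid 374 min [ 390. -400.    6.] max [ 475. -315.   20.] mean [ 432.  -353.8   12.7]
side knob 43 min [ 422. -369.   36.] max [ 441. -349.   53.] mean [ 431.8 -356.6   45. ]
side brushcap 169 min [519. 362. 150.] max [542. 387. 179.] mean [530.7 377.3 169.1]
side collar 356 min [499. 349.  86.] max [556. 405. 110.] mean [528.4 381.6  92.5]
side standtop 1226 min [493. 331.  75.] max [569. 418.  92.] mean [530.6 381.9  85. ]m.py:42: RuntimeWarning: overflow encountered in scalar negative
  o=sil((q[0],q[1],q[2]/50)); return -(o&m).sum()/(o|m).sum()
```

```bash
sed -i 's/return -(o&m).sum()\/(o|m).sum()/return -float((o\&m).sum())\/float((o|m).sum())/' m.py
python3 - <<'E'
from m import *
P={'a':(506,160,0),'b':(460,33,0)}
for n in("top","side"): report(n,P,np.load(n+"0.npz")["im"])
E
```

```text
Traceback (most recent call last):
  File "m.py", line 51, in report
    f,c,s=line(n,im); print(n,"line slope %.4f x@y0 %.1f n%d sd%.2f"%(f[0],f[1],c,s))
          ~~~~^^^^^^
  File "m.py", line 20, in line
    uv=w2px(n,P).astype(np.float32)
       ~~~~^^^^^
  File "h.py", line 15, in w2px
    c,M,t=cal(n); q=(np.asarray(p,float)-t)@M
          ~~~^^^
  File "h.py", line 5, in cal
    c=eyes.calibration(n); a=np.array(c["attitude"],float)
ValueError: time passes only in moves, steps and waits
```

{"method": "move_arm", "body": {
  "steps": [
    [0,0,8,0.02,-0.04,0.0,0.06],
    [0,0,8,0.02,-0.04,0.0,0.06],
    [0,0,1,0.02,-0.04,0.0,0.06],
    [0,0,0,0.02,-0.04,0.0,0.06],
    [0,0,0,0.02,-0.04,0.0,0.06]
  ]
}}

```text
clock: 2.05
eef_pos: [331.4, 406.1, 231.5]
tool_rot: [3.141, 0.0, 3.076]
force: [1.1, -0.7, 0.3]
width: 60.0
gripper_force: 0.0
```

Run:
```python
from m import *
P={'a':(506,160,0),'b':(460,33,0)}
for n in("top","side"): report(n,P,np.load(n+"0.npz")["im"])
```

```text
top line slope 0.0629 x@y0 606.1 n60 sd0.29
a [5.0844e+02 1.6133e+02 4.6000e-02] iou 0.952 far L/R to line [-68.9 -58.8] ideal yaw -0.063
b [ 4.60333e+02  3.52760e+01 -2.30000e-02] iou 0.972 far L/R to line [-101.5  -98. ] ideal yaw -0.063
side line slope 0.0643 x@y0 608.1 n60 sd0.11
a [5.08952e+02 1.57142e+02 3.20000e-02] iou 0.964 far L/R to line [-69.7 -60.7] ideal yaw -0.064
b [ 4.61611e+02  2.97420e+01 -3.60000e-02] iou 0.948 far L/R to line [-101.3  -98.8] ideal yaw -0.064
```

{"method": "move_arm", "body": {
  "steps": [
    [0,0,0,0.027,-0.037,0.0,0.02],
    [0,0,0,0.027,-0.037,0.0,0.02],
    [0,0,0,0.027,-0.037,0.0,0.02],
    [0,0,0,0.027,-0.037,-0.02,0.02],
    [0,0,0,0.027,-0.037,-0.03,0.02]
  ]
}}

```text
clock: 2.55
eef_pos: [465.9, 224.7, 184.9]
tool_rot: [3.139, 0.004, 3.075]
force: [0.6, 0.6, -0.2]
width: 19.9
gripper_force: 0.0
```

{"method": "move_arm", "body": {
  "steps": [
    [0,0,0,0.021,-0.031,-0.03,0.02],
    [0,0,0,0.021,-0.031,-0.04,0.02],
    [0,0,0,0,0,-0.04,0.02],
    [0,0,0,0,0,-0.01,0.02],
    [0,0,0,0,0,0,0.02]
  ]
}}

```text
clock: 3.05
eef_pos: [502.2, 167.0, 66.3]
tool_rot: [-3.141, -0.003, 3.076]
force: [-0.7, -0.2, 0.6]
width: 19.9
gripper_force: 0.0
```

Run:
```python
from m import *
im,_=eyes.get_image("side"); cv2.imwrite("pics/s1.png",cv2.resize(im[180:340,180:400],None,fx=3,fy=3,interpolation=cv2.INTER_CUBIC))
print(telemetry.read_state()["eef_pos"])
```

```text
[503.17256038 167.72735614  67.75777655]
```

View pics/s1.png

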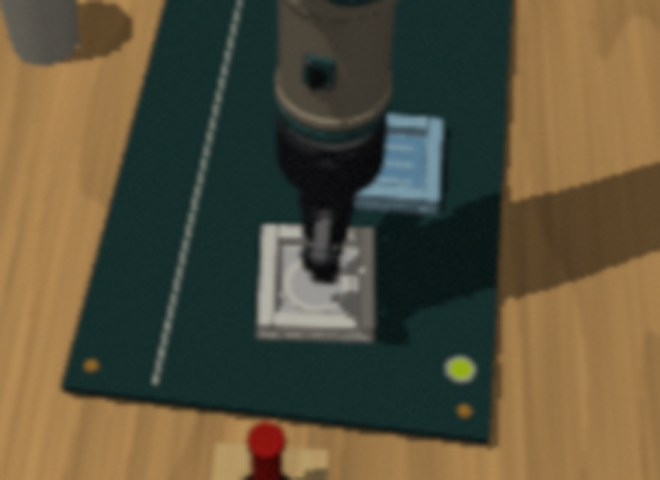

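The tool is over the white mould's cavity, with fingertips at about (322,275) in the crop and the mould spanning 258–376 × 225–340. Next: centre, descend and push towards the line.

{"method": "move_arm", "body": {
  "steps": [
    [0,0,0,0.005,-0.008,-0.015,0.02],
    [0,0,0,0,0,-0.015,0.02],
    [0,0,0,0,0,-0.006,0.02],
    [0,0,0,0,0,0,0.02]
  ]
}}

```text
clock: 3.5
eef_pos: [508.5, 158.9, 31.4]
tool_rot: [3.142, -0.0, 3.076]
force: [-0.5, -0.0, -0.1]
width: 19.7
gripper_force: 0.0
```

Run:
```python
from m import *
s=telemetry.read_state();print(s["eef_pos"],s["force"],s["tool_rot"])
```

```text
[508.49905887 158.86160746  31.43531382] [-0.46600511 -0.03675088 -0.06599653] [ 3.14154552e+00 -1.04556991e-05  3.07615751e+00]
```

{"method": "move_arm", "body": {
  "steps": [
    [0,0,0,0.015,-0.001,0,0.02],
    [0,0,0,0.012,-0.0007,0,0.02],
    [0,0,0,0.01,-0.0006,0,0.02],
    [0,0,0,0.01,-0.0006,0,0.02],
    [0,0,0,0.01,-0.0006,0,0.02]
  ]
}}

```text
clock: 4.0
eef_pos: [565.5, 155.4, 31.8]
tool_rot: [3.142, -0.001, 3.076]
force: [-2.6, 0.7, 1.6]
width: 20.3
gripper_force: 1.0
```

{"method": "move_arm", "body": {
  "steps": [
    [0,0,0,0.01,-0.0006,0,0.02],
    [0,0,0,0.005,-0.0003,0,0.02],
    [0,0,0,0.003,-0.0002,0,0.02],
    [0,0,0,0,0,0,0.02]
  ]
}}

```text
clock: 4.4
eef_pos: [584.1, 153.9, 31.3]
tool_rot: [3.141, 0.001, 3.075]
force: [-0.7, 0.0, -0.4]
width: 20.2
gripper_force: 0.0
```

Run:
```python
from m import *
s=telemetry.read_state();print(s["eef_pos"],s["force"],s["tool_rot"])
for n in ("top","side"):
    im=report(n,{'a':(560,156,-.06)})
    cv2.imwrite("pics/%s2.png"%n,im)
```

```text
[584.07768438 153.92729112  31.32707226] [-0.7273368   0.03184703 -0.44051372] [3.14144247e+00 7.95842460e-04 3.07529052e+00]
top line slope 0.0635 x@y0 606.2 n43 sd0.27
a [5.24178e+02 2.02157e+02 9.60000e-02] iou 0.497 far L/R to line [-58.6 -43.7] ideal yaw -0.063
side line slope 0.0625 x@y0 608.4 n10 sd0.09
a [ 5.62361e+02  1.59588e+02 -6.20000e-02] iou 0.726 far L/R to line [-11.9 -11.9] ideal yaw -0.062
```

{"method": "move_arm", "body": {
  "steps": [
    [0,0,0,-0.003,0,0.002,0.02],
    [0,0,0,0,0,0.045,0.02],
    [0,0,0,-0.03,-0.03,0.03,0.02],
    [0,0,0,-0.03,-0.035,0,0.02],
    [0,0,0,-0.03,-0.035,0,0.02]
  ]
}}

```text
clock: 5.0
eef_pos: [491.2, 54.6, 108.6]
tool_rot: [3.141, 0.003, 3.077]
force: [0.3, -1.0, -0.3]
width: 20.3
gripper_force: 0.0
```

{"method": "move_arm", "body": {
  "steps": [
    [0,0,0,-0.03,-0.022,-0.02,0.02],
    [0,0,0,0,0,-0.01,0.02],
    [0,0,0,0,0,0,0.02]
  ]
}}

```text
clock: 5.3
eef_pos: [460.6, 32.7, 76.7]
tool_rot: [-3.141, -0.002, 3.074]
force: [0.4, 0.9, 0.5]
width: 19.6
gripper_force: 0.0
```

Run:
```python
from m import *
s=telemetry.read_state();print(s["eef_pos"],s["force"],s["tool_rot"])
for n in ("top","side"):
    im=report(n,{'a':(560,156,-.06)})
    cv2.imwrite("pics/%s2.png"%n,im)
```

```text
[460.62113392  32.74924318  76.70111356] [0.3991887  0.94065908 0.54961358] [-3.14129670e+00 -1.67397959e-03  3.07447990e+00]
top line slope 0.0631 x@y0 606.1 n46 sd0.27
a [ 5.62435e+02  1.60060e+02 -6.30000e-02] iou 0.956 far L/R to line [-9.7 -9.7] ideal yaw -0.063
side line slope 0.0642 x@y0 608.1 n45 sd0.12
a [ 5.63372e+02  1.55520e+02 -7.20000e-02] iou 0.973 far L/R to line [-10.2 -11. ] ideal yaw -0.064
```

{"method": "move_arm", "body": {
  "steps": [
    [0,0,0,0,0,-0.03,0.02],
    [0,0,0,0,0,-0.015,0.02],
    [0,0,0,0.01,-0.0006,0,0.02],
    [0,0,0,0.012,-0.0008,0,0.02],
    [0,0,0,0.01,-0.0006,0,0.02]
  ]
}}

```text
clock: 5.9
eef_pos: [496.0, 31.9, 33.2]
tool_rot: [3.141, 0.002, 3.076]
force: [-0.6, -0.2, -1.0]
width: 20.0
gripper_force: 0.4
```

{"method": "move_arm", "body": {
  "steps": [
    [0,0,0,0.012,-0.0008,0,0.02],
    [0,0,0,0.012,-0.0008,0,0.02],
    [0,0,0,0.012,-0.0008,0,0.02],
    [0,0,0,0.012,-0.0008,0,0.02],
    [0,0,0,0.012,-0.0008,0,0.02]
  ]
}}

```text
clock: 6.4
eef_pos: [555.1, 27.6, 33.3]
tool_rot: [3.141, 0.001, 3.076]
force: [-1.2, 0.4, -1.3]
width: 20.1
gripper_force: 0.4
```

{"method": "move_arm", "body": {
  "steps": [
    [0,0,0,0.012,-0.0008,0,0.02],
    [0,0,0,0.01,-0.0006,0,0.02],
    [0,0,0,0.006,-0.0004,0,0.02],
    [0,0,0,0.003,-0.0002,0,0.02],
    [0,0,0,0,0,0,0.02]
  ]
}}

```text
clock: 6.9
eef_pos: [585.1, 25.3, 32.5]
tool_rot: [3.141, 0.001, 3.076]
force: [0.1, 0.2, 0.6]
width: 20.2
gripper_force: 0.1
```

{"method": "move_arm", "body": {
  "steps": [
    [0,0,0,0.0007,0,0,0.02],
    [0,0,0,0,0,0,0.02],
    [0,0,0,-0.003,0,0.002,0.02],
    [0,0,0,0,0,0.045,0.02],
    [0,0,0,-0.002,0.03,0,0.02]
  ]
}}

```text
clock: 7.4
eef_pos: [584.1, 49.9, 83.4]
tool_rot: [-3.139, 0.009, 3.068]
force: [1.9, 0.1, 0.6]
width: 19.9
gripper_force: 0.0
```

{"method": "move_arm", "body": {
  "steps": [
    [0,0,0,-0.002,0.035,0,0.02],
    [0,0,0,-0.002,0.035,0,0.02],
    [0,0,0,-0.002,0.032,0,0.02],
    [0,0,0,0,0,-0.03,0.02],
    [0,0,0,0,0,-0.017,0.02]
  ]
}}

```text
clock: 7.9
eef_pos: [573.8, 159.1, 31.5]
tool_rot: [3.141, 0.0, 3.079]
force: [-0.9, -1.4, -1.5]
width: 20.1
gripper_force: 0.0
```

{"method": "move_arm", "body": {
  "steps": [
    [0,0,0,0,0,0,0.02]
  ]
}}

```text
clock: 8.0
eef_pos: [572.4, 156.9, 30.3]
tool_rot: [-3.14, -0.004, 3.076]
force: [-0.2, -0.0, -0.2]
width: 20.0
gripper_force: 0.0
```

Run:
```python
from m import *
s=telemetry.read_state();print(s["eef_pos"],s["force"],s["tool_rot"])
for n in ("top","side"):
    im=report(n,{'a':(560,156,-.06),'b':(560,25,-.06)})
    cv2.imwrite("pics/%s3.png"%n,im)
```

```text
[572.44392626 156.94355478  30.2630161 ] [-0.15843749 -0.0402627  -0.19092719] [-3.13996856 -0.00375905  3.07633715]
top line slope 0.0481 x@y0 604.1 n35 sd0.41
a [5.22028e+02 2.04113e+02 8.00000e-03] iou 0.531 far L/R to line [-50.5 -45.2] ideal yaw -0.048
b [ 5.59408e+02  2.88980e+01 -5.90000e-02] iou 0.947 far L/R to line [2.5 1.5] ideal yaw -0.048
side line slope -0.1071 x@y0 623.5 n7 sd0.37
a [ 5.62783e+02  1.59509e+02 -6.30000e-02] iou 0.694 far L/R to line [ 7.9 -8. ] ideal yaw 0.107
b [ 5.92312e+02 -2.72390e+01  3.56000e-01] iou 0.635 far L/R to line [ 1.7 23.4] ideal yaw 0.107
```

{"method": "move_arm", "body": {
  "steps": [
    [0,0,0,0.01,-0.0006,0,0.02],
    [0,0,0,0.006,-0.0004,0,0.02],
    [0,0,0,0.004,-0.0002,0,0.02],
    [0,0,0,0.002,-0.0001,0,0.02],
    [0,0,0,0,0,0,0.02]
  ]
}}

```text
clock: 8.6
eef_pos: [596.9, 155.8, 32.5]
tool_rot: [3.141, 0.001, 3.075]
force: [0.9, 0.3, 0.7]
width: 20.1
gripper_force: 0.0
```

{"method": "move_arm", "body": {
  "steps": [
    [0,0,0,0,0,0,0.02]
  ]
}}

```text
clock: 8.7
eef_pos: [596.7, 155.8, 32.4]
tool_rot: [3.141, 0.001, 3.075]
force: [-0.7, 0.1, 0.7]
width: 20.1
gripper_force: 0.0
```

{"method": "move_arm", "body": {
  "steps": [
    [0,0,0,-0.004,0,0.002,0.02],
    [0,0,0,0,0,0.045,0.02],
    [0,0,0,-0.006,0.02,0.045,0.03],
    [0,0,0,-0.006,0.03,0.04,0.05],
    [0,0,0,-0.006,0.035,0.03,0.0854]
  ]
}}

```text
clock: 9.2
eef_pos: [575.0, 240.5, 197.0]
tool_rot: [3.141, 0.003, 3.073]
force: [1.0, 1.2, 0.1]
width: 58.0
gripper_force: 0.0
```

{"method": "move_arm", "body": {
  "steps": [
    [0,0,0,-0.01,0.035,0.03,0.0854],
    [0,0,0,-0.01,0.035,0.01,0.0854],
    [0,0,0,-0.01,0.035,0,0.0854],
    [0,0,0,-0.01,0.03,0,0.0854],
    [0,0,0,0,0,0,0.0854]
  ]
}}

```text
clock: 9.7
eef_pos: [530.3, 382.4, 234.0]
tool_rot: [3.137, -0.002, 3.084]
force: [-0.7, -0.4, 0.7]
width: 85.5
gripper_force: 0.0
```

Run:
```python
from m import *
s=telemetry.read_state();print(s["eef_pos"],s["force"],s["tool_rot"])
for n in ("top","side"):
    im=report(n,{'a':(570,156,-.06),'b':(560,25,-.06)})
    cv2.imwrite("pics/%s4.png"%n,im)
```

```text
[530.33491314 382.43491409 234.01581761] [-0.72233156 -0.37449799  0.65736356] [ 3.13710803e+00 -2.27044271e-03  3.08416276e+00]
top line slope 0.0625 x@y0 606.0 n44 sd0.33
a [ 5.74992e+02  1.59374e+02 -5.90000e-02] iou 0.951 far L/R to line [3.  3.3] ideal yaw -0.062
b [ 5.5941e+02  2.8924e+01 -6.2000e-02] iou 0.950 far L/R to line [-0.3 -0.3] ideal yaw -0.062
side line slope -0.0272 x@y0 621.1 n12 sd0.47
a [611.272 109.671  -0.94 ] iou 0.354 far L/R to line [ 56.8 -20.6] ideal yaw 0.027
b [ 5.67117e+02  4.98720e+01 -3.21000e-01] iou 0.500 far L/R to line [  7.5 -22.5] ideal yaw 0.027
```

{"method": "move_arm", "body": {
  "steps": [
    [0,0,0,0.005,-0.037,0,0.05],
    [0,0,0,0.006,-0.037,0,0.03],
    [0,0,0,0.006,-0.037,-0.03,0.02],
    [0,0,0,0.006,-0.037,-0.04,0.02],
    [0,0,0,0.006,-0.037,-0.04,0.02]
  ]
}}

```text
clock: 10.3
eef_pos: [563.1, 193.6, 130.8]
tool_rot: [-3.141, 0.002, 3.073]
force: [1.5, -0.0, -0.8]
width: 20.3
gripper_force: 0.0
```

{"method": "move_arm", "body": {
  "steps": [
    [0,0,0,0.006,-0.039,-0.04,0.02],
    [0,0,0,0,0,0,0.02],
    [0,0,0,0,0,0,0.02],
    [0,0,0,0,0,0,0.02]
  ]
}}

```text
clock: 10.7
eef_pos: [568.3, 162.8, 96.2]
tool_rot: [3.141, 0.001, 3.075]
force: [-0.3, -1.0, 0.4]
width: 20.0
gripper_force: 0.0
```

{"method": "move_arm", "body": {
  "steps": [
    [0,0,0,0,-0.005,-0.04,0.02],
    [0,0,0,0,0,-0.025,0.02],
    [0,0,0,-0.008,0.0005,0,0.02],
    [0,0,0,0,0,0,0.02],
    [0,0,0,0,0,0,0.02]
  ]
}}

```text
clock: 11.2
eef_pos: [560.6, 159.3, 32.4]
tool_rot: [3.14, 0.003, 3.077]
force: [0.5, -0.5, 0.6]
width: 20.0
gripper_force: 0.0
```

Pull to x of about 551.5.

{"method": "move_arm", "body": {
  "steps": [
    [0,0,0,-0.004,0.0003,0,0.02],
    [0,0,0,-0.0025,0.0002,0,0.02],
    [0,0,0,-0.0015,0.0001,0,0.02],
    [0,0,0,-0.001,0,0,0.02],
    [0,0,0,0,0,0,0.02]
  ]
}}

```text
clock: 11.7
eef_pos: [551.2, 158.7, 30.8]
tool_rot: [3.141, 0.001, 3.075]
force: [1.7, 0.8, 1.0]
width: 20.3
gripper_force: 1.0
```

{"method": "move_arm", "body": {
  "steps": [
    [0,0,0,0,0,0,0.02]
  ]
}}

```text
clock: 11.8
eef_pos: [551.1, 158.6, 30.6]
tool_rot: [3.141, 0.001, 3.075]
force: [2.1, 0.7, 1.5]
width: 19.9
gripper_force: 1.0
```

{"method": "move_arm", "body": {
  "steps": [
    [0,0,0,0.003,0,0.002,0.02],
    [0,0,0,0,0,0.045,0.02],
    [0,0,0,0,0.02,0.045,0.03],
    [0,0,0,-0.002,0.035,0.045,0.05],
    [0,0,0,-0.004,0.035,0.035,0.0854]
  ]
}}

```text
clock: 12.3
eef_pos: [547.7, 243.6, 198.7]
tool_rot: [-3.141, -0.001, 3.073]
force: [0.3, 1.4, -0.1]
width: 58.0
gripper_force: 0.0
```

{"method": "move_arm", "body": {
  "steps": [
    [0,0,0,-0.005,0.035,0.03,0.0854],
    [0,0,0,-0.005,0.035,0,0.0854],
    [0,0,0,-0.005,0.035,0,0.0854],
    [0,0,0,-0.005,0.022,0,0.0854],
    [0,0,0,0,0,0,0.0854]
  ]
}}

```text
clock: 12.8
eef_pos: [524.6, 375.8, 226.0]
tool_rot: [3.14, -0.004, 3.082]
force: [-0.5, 0.4, 0.3]
width: 85.5
gripper_force: 0.0
```

{"method": "move_arm", "body": {
  "steps": [
    [0,0,0,0,0,0,0.0854],
    [0,0,0,0,0,0,0.0854]
  ]
}}

```text
clock: 13.0
eef_pos: [528.3, 369.0, 226.4]
tool_rot: [-3.139, -0.001, 3.073]
force: [-0.9, 0.2, 0.3]
width: 85.9
gripper_force: 0.0
```

Run:
```python
from m import *
s=telemetry.read_state();print(s["eef_pos"],s["force"],s["tool_rot"])
for n in ("top",):
    im=report(n,{'a':(570,156,-.06),'b':(560,25,-.06)})
im,_=eyes.get_image("side"); cv2.imwrite("pics/s5.png",im)
```

```text
[528.27289803 369.04579515 226.44135083] [-0.9149936   0.18408984  0.27359461] [-3.13935765e+00 -6.44152969e-04  3.07343910e+00]
top line slope 0.0481 x@y0 604.1 n36 sd0.42
a [ 5.67865e+02  1.59194e+02 -6.20000e-02] iou 0.886 far L/R to line [ 0.8 -0.4] ideal yaw -0.048
b [ 5.59423e+02  2.89740e+01 -6.10000e-02] iou 0.882 far L/R to line [2.6 1.5] ideal yaw -0.048
```

View pics/s5.png

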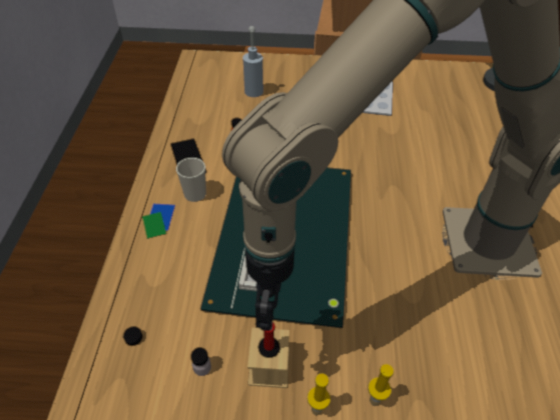

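The tool hovers by the brush at about (268,320), the jar and cup are untouched, and the white mould sits just short of the line. Its top-camera fit reads about -4 mm, so I'll push it forward to TCP x of about 593.7.

{"method": "move_arm", "body": {
  "steps": [
    [0,0,0,0.006,-0.035,0,0.05],
    [0,0,0,0.007,-0.035,0,0.03],
    [0,0,0,0.007,-0.035,-0.03,0.02],
    [0,0,0,0.007,-0.035,-0.04,0.02],
    [0,0,0,0.007,-0.035,-0.04,0.02]
  ]
}}

```text
clock: 13.6
eef_pos: [561.8, 198.5, 122.0]
tool_rot: [3.141, 0.002, 3.074]
force: [0.4, -0.9, -0.2]
width: 20.2
gripper_force: 0.0
```

{"method": "move_arm", "body": {
  "steps": [
    [0,0,0,0.007,-0.035,-0.04,0.02],
    [0,0,0,0,0,0,0.02],
    [0,0,0,0,0,0,0.02],
    [0,0,0,0,0,0,0.02]
  ]
}}

```text
clock: 14.0
eef_pos: [568.2, 169.4, 85.9]
tool_rot: [3.14, 0.002, 3.076]
force: [-1.0, 1.4, -0.6]
width: 20.1
gripper_force: 0.0
```

{"method": "move_arm", "body": {
  "steps": [
    [0,0,0,0.004,-0.011,-0.035,0.02],
    [0,0,0,0,0,-0.02,0.02],
    [0,0,0,0.006,-0.0003,0,0.02],
    [0,0,0,0,0,0,0.02],
    [0,0,0,0,0,0,0.02]
  ]
}}

```text
clock: 14.5
eef_pos: [578.9, 158.4, 31.8]
tool_rot: [3.14, 0.003, 3.077]
force: [0.3, 0.1, -0.3]
width: 19.7
gripper_force: 0.0
```

{"method": "move_arm", "body": {
  "steps": [
    [0,0,0,0.006,-0.0003,0,0.02],
    [0,0,0,0.004,-0.0002,0,0.02],
    [0,0,0,0.002,-0.0001,0,0.02],
    [0,0,0,0.0015,0,0,0.02],
    [0,0,0,0,0,0,0.02]
  ]
}}

```text
clock: 15.0
eef_pos: [590.8, 156.4, 29.9]
tool_rot: [-3.142, -0.001, 3.075]
force: [-1.5, 0.5, 1.9]
width: 20.2
gripper_force: 0.7
```

{"method": "move_arm", "body": {
  "steps": [
    [0,0,0,0,0,0,0.02],
    [0,0,0,0,0,0,0.02]
  ]
}}

```text
clock: 15.2
eef_pos: [590.8, 156.4, 29.9]
tool_rot: [-3.142, -0.0, 3.076]
force: [-1.8, -0.6, 0.8]
width: 20.0
gripper_force: 0.7
```

{"method": "move_arm", "body": {
  "steps": [
    [0,0,0,0.0015,0,0,0.02],
    [0,0,0,0.0008,0,0,0.02],
    [0,0,0,0,0,0,0.02],
    [0,0,0,0,0,0,0.02]
  ]
}}

```text
clock: 15.6
eef_pos: [593.7, 156.3, 29.9]
tool_rot: [3.141, 0.001, 3.075]
force: [1.0, -0.1, -0.9]
width: 20.3
gripper_force: 0.1
```

Good. Lift, retreat to a view-clear pose, and measure.

{"method": "move_arm", "body": {
  "steps": [
    [0,0,0,-0.003,0,0.002,0.02],
    [0,0,0,0,0,0.045,0.02],
    [0,0,0,-0.03,0.02,0.045,0.03],
    [0,0,0,-0.035,0.03,0.045,0.05],
    [0,0,0,-0.035,0.03,0.03,0.0854]
  ]
}}

```text
clock: 16.1
eef_pos: [505.8, 224.4, 180.6]
tool_rot: [3.14, 0.003, 3.073]
force: [0.3, 1.5, -0.4]
width: 58.0
gripper_force: 0.0
```

{"method": "move_arm", "body": {
  "steps": [
    [0,0,0,-0.03,0.03,0.03,0.0854],
    [0,0,0,-0.02,0.035,0,0.0854],
    [0,0,0,0,0.035,0,0.0854],
    [0,0,0,0,0.035,0,0.0854],
    [0,0,0,0,0,0,0.0854]
  ]
}}

```text
clock: 16.6
eef_pos: [454.8, 364.8, 207.6]
tool_rot: [3.136, 0.001, 3.083]
force: [-0.5, -0.3, 0.2]
width: 85.3
gripper_force: 0.0
```

{"method": "move_arm", "body": {
  "steps": [
    [0,0,0,0,0,0,0.0854],
    [0,0,0,0,0,0,0.0854]
  ]
}}

```text
clock: 16.8
eef_pos: [456.7, 356.7, 207.0]
tool_rot: [-3.14, 0.0, 3.074]
force: [0.4, -0.7, -1.2]
width: 85.3
gripper_force: 0.0
```

Run:
```python
from m import *
s=telemetry.read_state();print(s["eef_pos"],s["force"],s["tool_rot"])
for n in ("top","side"):
    im=report(n,{'a':(570,156,-.06),'b':(560,25,-.06)}); cv2.imwrite("pics/%s6.png"%n,im)
```

```text
[456.65684726 356.71047277 206.9656135 ] [ 0.43160739 -0.67281544 -1.21798872] [-3.14037539e+00  7.45265232e-05  3.07411819e+00]
top line slope 0.0508 x@y0 604.4 n47 sd0.42
a [ 5.72274e+02  1.59090e+02 -5.80000e-02] iou 0.953 far L/R to line [4.2 3.5] ideal yaw -0.051
b [ 5.59897e+02  2.89620e+01 -6.10000e-02] iou 0.950 far L/R to line [2.5 1.7] ideal yaw -0.051
side line slope 0.0479 x@y0 605.8 n37 sd0.47
a [ 5.72829e+02  1.54683e+02 -7.00000e-02] iou 0.842 far L/R to line [4.7 2.6] ideal yaw -0.048
b [ 5.60195e+02  2.36700e+01 -7.10000e-02] iou 0.819 far L/R to line [2.3 0.3] ideal yaw -0.048
```

View pics/top6.png

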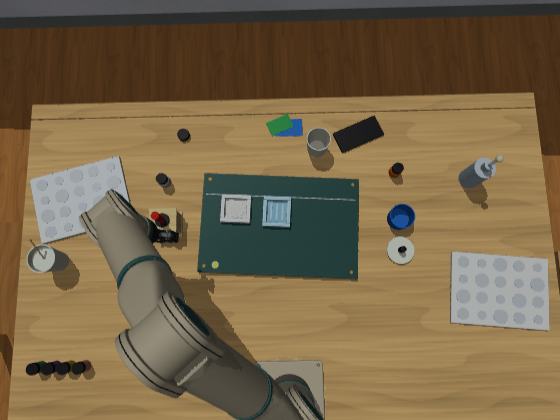

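The top picture shows both moulds on the line, white at about (236,210) and blue at about (277,212), with the gripper beside the stand. The line-fit is pulled off by the mould rims; against the first line fit, both moulds are within about 1 mm. Next I'll grip the brush.

{"method": "move_arm", "body": {
  "steps": [
    [0,0,0,0.036,0.01,0,0.0854],
    [0,0,0,0.036,0.01,0,0.0854],
    [0,0,0,0,0,0,0.0854],
    [0,0,0,0,0,0,0.0854],
    [0,0,0,0,0,0,0.0854]
  ]
}}

```text
clock: 17.4
eef_pos: [527.4, 377.4, 206.8]
tool_rot: [-3.141, -0.002, 3.075]
force: [-0.5, -0.9, -0.6]
width: 85.2
gripper_force: 0.0
```

```bash
sed -i 's/    f,c,s=line(n,im); print.*/    f={"top":(0.0629,606.1),"side":(0.0643,608.1)}[n]; print(n)/' m.py
python3 - <<'E'
from m import *
s=telemetry.read_state();print(s["eef_pos"],s["force"],s["tool_rot"])
for n in ("top","side"):
    im=report(n,{'a':(570,156,-.06),'b':(560,25,-.06)}); cv2.imwrite("pics/%s7.png"%n,im)
E
```

```text
[527.35824794 377.39727328 206.81157685] [-0.53947873 -0.92038009 -0.56716782] [-3.14081490e+00 -1.55146211e-03  3.07515075e+00]
top
a [ 5.72274e+02  1.59090e+02 -5.80000e-02] iou 0.952 far L/R to line [0.  0.5] ideal yaw -0.063
b [ 5.59806e+02  2.90010e+01 -6.30000e-02] iou 0.950 far L/R to line [-0. -0.] ideal yaw -0.063
side
a [607.142 115.854  -1.128] iou 0.403 far L/R to line [ 54.1 -28.1] ideal yaw -0.064
b [ 5.54242e+02  5.40700e+01 -3.20000e-01] iou 0.513 far L/R to line [  0.3 -21.9] ideal yaw -0.064
```

{"method": "move_arm", "body": {
  "steps": [
    [0,0,0,0.001,0,-0.03,0.0854],
    [0,0,0,0,0,-0.03,0.0854],
    [0,0,0,0,0,-0.025,0.0854],
    [0,0,0,0,0,-0.008,0.0854],
    [0,0,0,0,0,0,0.0854]
  ]
}}

```text
clock: 18.0
eef_pos: [528.4, 377.8, 113.3]
tool_rot: [-3.14, -0.002, 3.076]
force: [0.1, 0.1, 0.1]
width: 85.6
gripper_force: 0.0
```

{"method": "move_arm", "body": {
  "steps": [
    [0,0,0,0,0,0,0.06],
    [0,0,0,0,0,0,0.03],
    [0,0,0,0,0,0,0.01],
    [0,0,0,0,0,0,0.01],
    [0,0,0,0,0,0,0.01]
  ]
}}

```text
clock: 18.5
eef_pos: [529.7, 378.1, 114.8]
tool_rot: [3.141, 0.001, 3.075]
force: [-0.4, -0.1, 3.5]
width: 18.6
gripper_force: 57.5
```

{"method": "move_arm", "body": {
  "steps": [
    [0,0,0,0,0,0,0.01],
    [0,0,0,0,0,0,0.01],
    [0,0,0,0,0,0,0.01]
  ]
}}

```text
clock: 18.8
eef_pos: [529.7, 378.1, 114.8]
tool_rot: [3.141, 0.001, 3.075]
force: [-1.9, -1.9, 4.7]
width: 18.7
gripper_force: 57.5
```

{"method": "move_arm", "body": {
  "steps": [
    [0,0,0,0,0,0.015,0.01],
    [0,0,0,0,0,0.03,0.01],
    [0,0,0,0,0,0.035,0.01],
    [0,0,0,0,0,0.03,0.01],
    [0,0,0,0,-0.02,0.01,0.01]
  ]
}}

```text
clock: 19.3
eef_pos: [530.0, 362.5, 238.2]
tool_rot: [3.134, 0.005, 3.08]
force: [-0.5, 1.5, -0.3]
width: 18.3
gripper_force: 57.7
```

{"method": "move_arm", "body": {
  "steps": [
    [0,0,0,0,-0.035,0,0.01],
    [0,0,0,0,-0.04,0,0.01],
    [0,0,0,0,-0.04,0,0.01],
    [0,0,0,0,-0.04,0,0.01],
    [0,0,0,0,-0.04,0,0.01]
  ]
}}

```text
clock: 19.8
eef_pos: [528.4, 159.9, 233.7]
tool_rot: [-3.14, -0.001, 3.075]
force: [0.2, -0.2, -0.3]
width: 18.4
gripper_force: 57.7
```

Run:
```python
from m import *
s=telemetry.read_state();print(s["eef_pos"],s["force"],s["tool_rot"],s["width"])
im,_=eyes.get_image("side"); cv2.imwrite("pics/s8.png",im)
```

```text
[528.37190337 159.94280827 233.65341193] [ 0.21253337 -0.21188259 -0.3207888 ] [-3.14034837e+00 -1.11120246e-03  3.07469347e+00] 18.380780856473606
```

View pics/s8.png

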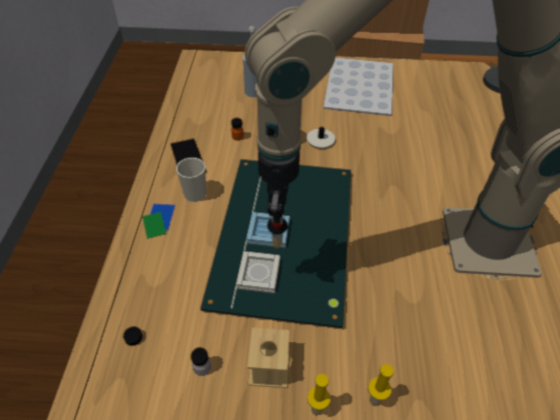

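The side picture shows the brush held at about (277,225), the stand empty at (268,352), and both moulds on the line. On to the pot.

{"method": "move_arm", "body": {
  "steps": [
    [0,0,0,0,-0.04,0,0.01],
    [0,0,0,0,-0.04,0,0.01],
    [0,0,0,0,-0.04,0,0.01],
    [0,0,0,0,-0.04,0,0.01],
    [0,0,0,0,-0.04,0,0.01]
  ]
}}

```text
clock: 20.35
eef_pos: [528.0, -39.3, 233.7]
tool_rot: [-3.141, -0.001, 3.075]
force: [0.4, -0.4, -0.1]
width: 18.3
gripper_force: 57.8
```

{"method": "move_arm", "body": {
  "steps": [
    [0,0,0,0,-0.04,0,0.01],
    [0,0,0,0,-0.04,0,0.01],
    [0,0,0,0,-0.04,0,0.01],
    [0,0,0,0,-0.04,0,0.01],
    [0,0,0,0,-0.04,0,0.01]
  ]
}}

```text
clock: 20.85
eef_pos: [527.7, -238.9, 233.6]
tool_rot: [3.141, -0.002, 3.075]
force: [1.0, 1.1, -1.0]
width: 18.5
gripper_force: 57.8
```

{"method": "move_arm", "body": {
  "steps": [
    [0,0,0,0,-0.04,0,0.01],
    [0,0,0,0,-0.04,0,0.01],
    [0,0,0,0,0,0,0.01],
    [0,0,0,0,0,0,0.01],
    [0,0,0,0,0,0,0.01]
  ]
}}

```text
clock: 21.35
eef_pos: [528.9, -315.5, 233.6]
tool_rot: [3.14, -0.001, 3.076]
force: [0.2, -0.5, -0.1]
width: 18.7
gripper_force: 57.9
```

Run:
```python
from m import *
s=telemetry.read_state();print(s["eef_pos"],s["force"],s["tool_rot"],s["width"])
for n in ("top","side"):
    im=report(n,{'a':(570,156,-.06),'b':(560,25,-.06)})
    r=finder.pinpoint(n,"pot"); print([(cam2w(n,x["location"]).round(),x["confidence"]) for x in r[:2]])
    r=finder.pinpoint(n,"brush_tip"); print([(cam2w(n,x["location"]).round(),x["confidence"]) for x in r[:4]])
```

```text
[ 528.91736635 -315.49762237  233.60486863] [ 0.19370233 -0.49306724 -0.11080544] [ 3.14005598e+00 -1.08830022e-03  3.07636771e+00] 18.652399780723464
top
a [ 5.72274e+02  1.59090e+02 -5.80000e-02] iou 0.951 far L/R to line [0.  0.5] ideal yaw -0.063
b [ 5.59423e+02  2.89740e+01 -6.10000e-02] iou 0.950 far L/R to line [-0.5 -0.3] ideal yaw -0.063
[(array([ 529., -362.,   -1.]), 0.76), (array([ 429., -356.,   -1.]), 0.74)]
[(array([430., 461.,   2.]), 0.66), (array([315., 435.,   3.]), 0.55), (array([ 525., -316.,  146.]), 0.52)]
side
a [ 5.72859e+02  1.54920e+02 -7.00000e-02] iou 0.838 far L/R to line [-0.8 -1.4] ideal yaw -0.064
b [ 5.60311e+02  2.39910e+01 -6.90000e-02] iou 0.819 far L/R to line [-1.  -1.4] ideal yaw -0.064
[(array([ 530., -361.,   -2.]), 0.87)]
[(array([ 525., -313.,  140.]), 0.82), (array([314., 435.,  -5.]), 0.74), (array([428., 458.,   1.]), 0.65), (array([ 530., -311.,  254.]), 0.43)]
```

{"method": "move_arm", "body": {
  "steps": [
    [0,0,0,0.002,-0.03,0,0.01],
    [0,0,0,0,-0.016,0,0.01],
    [0,0,0,0,0,-0.02,0.01],
    [0,0,0,0,0,-0.03,0.01],
    [0,0,0,0,0,-0.03,0.01]
  ]
}}

```text
clock: 22.15
eef_pos: [531.4, -363.5, 153.6]
tool_rot: [-3.141, 0.001, 3.074]
force: [0.6, 1.1, -0.4]
width: 18.8
gripper_force: 57.9
```

{"method": "move_arm", "body": {
  "steps": [
    [0,0,0,0,0,-0.025,0.01],
    [0,0,0,0,0,-0.015,0.01],
    [0,0,0,0,0,-0.004,0.01],
    [0,0,0,0,0,0,0.01],
    [0,0,0,0,0,0,0.01]
  ]
}}

```text
clock: 22.65
eef_pos: [532.3, -363.5, 111.3]
tool_rot: [-3.14, 0.002, 3.075]
force: [-0.7, 0.4, -0.2]
width: 18.5
gripper_force: 57.9
```

{"method": "move_arm", "body": {
  "steps": [
    [0,0,0,0,0,0,0.01],
    [0,0,0,0,0,0,0.01]
  ]
}}

```text
clock: 22.85
eef_pos: [532.0, -363.2, 111.1]
tool_rot: [-3.141, 0.002, 3.076]
force: [0.2, -0.7, -0.9]
width: 18.9
gripper_force: 57.9
```

{"method": "move_arm", "body": {
  "steps": [
    [0,0,0,0,0,0.03,0.01],
    [0,0,0,0,0,0.035,0.01],
    [0,0,0,0,0,0.035,0.01],
    [0,0,0,0,0.03,0.02,0.01],
    [0,0,0,0.003,0.04,0,0.01]
  ]
}}

```text
clock: 23.35
eef_pos: [535.6, -296.1, 234.3]
tool_rot: [-3.137, 0.007, 3.07]
force: [1.0, 0.5, -1.4]
width: 18.4
gripper_force: 58.0
```

{"method": "move_arm", "body": {
  "steps": [
    [0,0,0,0.003,0.04,0,0.01],
    [0,0,0,0.003,0.04,0,0.01],
    [0,0,0,0.003,0.04,0,0.01],
    [0,0,0,0.003,0.04,0,0.01],
    [0,0,0,0.003,0.04,0,0.01]
  ]
}}

```text
clock: 23.85
eef_pos: [549.6, -91.3, 230.8]
tool_rot: [-3.142, 0.001, 3.075]
force: [0.4, 0.4, -1.2]
width: 18.8
gripper_force: 58.0
```

{"method": "move_arm", "body": {
  "steps": [
    [0,0,0,0.003,0.04,0,0.01],
    [0,0,0,0.003,0.04,0,0.01],
    [0,0,0,0.003,0.04,0,0.01],
    [0,0,0,0.003,0.04,0,0.01],
    [0,0,0,0.003,0.04,0,0.01]
  ]
}}

```text
clock: 24.35
eef_pos: [564.6, 108.8, 230.8]
tool_rot: [3.141, 0.001, 3.075]
force: [0.6, -0.7, -0.6]
width: 18.8
gripper_force: 58.0
```

{"method": "move_arm", "body": {
  "steps": [
    [0,0,0,0.003,0.04,0,0.01],
    [0,0,0,0.003,0.03,0,0.01],
    [0,0,0,0,0,0,0.01],
    [0,0,0,0,0,0,0.01],
    [0,0,0,0,0,0,0.01]
  ]
}}

```text
clock: 24.85
eef_pos: [570.5, 175.4, 230.3]
tool_rot: [-3.14, 0.0, 3.074]
force: [-1.0, -0.5, -1.1]
width: 18.6
gripper_force: 58.0
```

Run:
```python
from m import *
s=telemetry.read_state();print(s["eef_pos"],s["force"],s["tool_rot"],s["width"])
im,_=eyes.get_image("side"); cv2.imwrite("pics/s9.png",im)
im=report("top",{'a':(570,156,-.06),'b':(560,25,-.06)})
for n in("top","side"):
  for k in("mould_a","mould_b","brush_tip"):
    r=finder.pinpoint(n,k); print(n,k,[(cam2w(n,x["location"]).round(),round(x["confidence"],2)) for x in r[:4]])
```

```text
[570.5435458  175.36507837 230.26573675] [-0.97866217 -0.5210634  -1.09420906] [-3.14037443e+00  2.63343016e-04  3.07351264e+00] 18.56498331028001
top
a [600.168 226.012  -1.248] iou 0.874 far L/R to line [ 40.  -47.1] ideal yaw -0.063
b [ 5.59348e+02  2.89650e+01 -6.10000e-02] iou 0.950 far L/R to line [-0.6 -0.4] ideal yaw -0.063
top mould_a [(array([570., 159.,  25.]), 0.86), (array([554.,  30.,  19.]), 0.59)]
top mould_b [(array([570., 159.,  25.]), 0.86), (array([554.,  30.,  19.]), 0.59)]
top brush_tip [(array([314., 431.,   3.]), 0.79), (array([429., 457.,   0.]), 0.62)]
side mould_a [(array([561.,  23.,  18.]), 0.72), (array([572., 153.,  18.]), 0.7)]
side mould_b [(array([561.,  23.,  18.]), 0.72), (array([572., 153.,  18.]), 0.7)]
side brush_tip [(array([315., 434.,  -3.]), 0.77), (array([428., 457.,  -2.]), 0.69), (array([565., 173., 134.]), 0.58)]
```

View pics/s9.png

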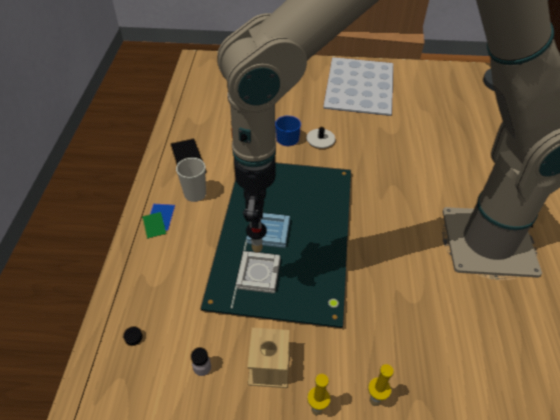

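The brush is above the white mould at about (257,240), moulds and pot are in place, and the pot is upright at (288,130). Next I'll lower it to touch.

{"method": "move_arm", "body": {
  "steps": [
    [0,0,0,0.002,-0.018,0,0.01],
    [0,0,0,0,0,-0.03,0.01],
    [0,0,0,0,0,-0.03,0.01],
    [0,0,0,0,0,-0.03,0.01],
    [0,0,0,0,0,-0.013,0.01]
  ]
}}

```text
clock: 25.75
eef_pos: [571.0, 156.9, 124.5]
tool_rot: [-3.139, -0.004, 3.074]
force: [0.0, 0.3, -1.2]
width: 18.6
gripper_force: 58.0
```

{"method": "move_arm", "body": {
  "steps": [
    [0,0,0,0,0,0,0.01],
    [0,0,0,0,0,-0.003,0.01],
    [0,0,0,0,0,-0.002,0.01],
    [0,0,0,0,0,0,0.01]
  ]
}}

```text
clock: 26.15
eef_pos: [573.1, 159.3, 123.0]
tool_rot: [3.141, 0.002, 3.076]
force: [0.3, 0.1, -0.1]
width: 18.6
gripper_force: 58.0
```

{"method": "move_arm", "body": {
  "steps": [
    [0,0,0,0,0,-0.002,0.01],
    [0,0,0,0,0,-0.002,0.01],
    [0,0,0,0,0,-0.001,0.01],
    [0,0,0,0,0,0,0.01],
    [0,0,0,0,0,0,0.01]
  ]
}}

```text
clock: 26.65
eef_pos: [572.7, 159.3, 117.7]
tool_rot: [3.141, 0.001, 3.076]
force: [-1.1, 0.1, 6.4]
width: 18.6
gripper_force: 58.6
```

{"method": "move_arm", "body": {
  "steps": [
    [0,0,0,0,0,0,0.01],
    [0,0,0,0,0,0.01,0.01],
    [0,0,0,0,0,0.04,0.01],
    [0,0,0,-0.003,-0.03,0.01,0.01],
    [0,0,0,-0.003,-0.035,0,0.01]
  ]
}}

```text
clock: 27.15
eef_pos: [568.0, 95.8, 179.6]
tool_rot: [3.139, 0.005, 3.079]
force: [-0.1, 0.3, -1.5]
width: 18.7
gripper_force: 58.1
```

{"method": "move_arm", "body": {
  "steps": [
    [0,0,0,-0.003,-0.035,0,0.01],
    [0,0,0,-0.003,-0.033,0,0.01],
    [0,0,0,0,0,0,0.01],
    [0,0,0,0,0,0,0.01],
    [0,0,0,0,0,0,0.01]
  ]
}}

```text
clock: 27.65
eef_pos: [560.6, 27.6, 177.2]
tool_rot: [3.14, 0.0, 3.077]
force: [-0.1, 0.0, -0.2]
width: 18.8
gripper_force: 58.0
```

Run:
```python
from m import *
s=telemetry.read_state();print(s["eef_pos"],s["force"],s["tool_rot"],s["width"])
for n in("top","side"):
  im=report(n,{'a':(570,156,-.06),'b':(560,25,-.06)})
```

```text
[560.58753932  27.59406327 177.2470853 ] [-0.07851763  0.01101737 -0.23703186] [3.14046834e+00 2.96384313e-04 3.07696760e+00] 18.75110542973399
top
a [ 5.71795e+02  1.59490e+02 -4.70000e-02] iou 0.957 far L/R to line [-1.   0.5] ideal yaw -0.063
b [607.003  39.421  -1.478] iou 0.715 far L/R to line [ 49.3 -37.6] ideal yaw -0.063
side
a [ 5.72850e+02  1.54654e+02 -6.90000e-02] iou 0.840 far L/R to line [-0.9 -1.3] ideal yaw -0.064
b [ 5.60617e+02  2.47160e+01 -6.70000e-02] iou 0.795 far L/R to line [-0.9 -1.1] ideal yaw -0.064
```

Now blue: down 53 mm to about 124, then touch.

{"method": "move_arm", "body": {
  "steps": [
    [0,0,0,0,0,-0.03,0.01],
    [0,0,0,0,0,-0.022,0.01],
    [0,0,0,0,0,0,0.01],
    [0,0,0,0,0,-0.003,0.01],
    [0,0,0,0,0,-0.002,0.01]
  ]
}}

```text
clock: 28.25
eef_pos: [561.3, 26.7, 120.9]
tool_rot: [3.141, 0.002, 3.076]
force: [0.1, 0.3, -0.8]
width: 18.4
gripper_force: 58.0
```

{"method": "move_arm", "body": {
  "steps": [
    [0,0,0,0,0,-0.002,0.01],
    [0,0,0,0,0,0,0.01],
    [0,0,0,0,0,0,0.01]
  ]
}}

```text
clock: 28.55
eef_pos: [560.7, 26.1, 118.5]
tool_rot: [3.141, 0.001, 3.075]
force: [-0.5, -0.3, -1.5]
width: 18.7
gripper_force: 58.0
```

{"method": "move_arm", "body": {
  "steps": [
    [0,0,0,0,0,-0.001,0.01],
    [0,0,0,0,0,-0.001,0.01],
    [0,0,0,0,0,-0.0005,0.01],
    [0,0,0,0,0,0,0.01],
    [0,0,0,0,0,0,0.01]
  ]
}}

```text
clock: 29.05
eef_pos: [561.2, 26.2, 117.6]
tool_rot: [3.141, 0.002, 3.075]
force: [-2.5, 0.3, 14.2]
width: 18.7
gripper_force: 59.1
```

{"method": "move_arm", "body": {
  "steps": [
    [0,0,0,0,0,0.01,0.01],
    [0,0,0,0,0,0.04,0.01],
    [0,0,0,0,0.02,0.04,0.01],
    [0,0,0,-0.003,0.035,0.015,0.01],
    [0,0,0,-0.003,0.04,0,0.01]
  ]
}}

```text
clock: 29.55
eef_pos: [556.6, 121.1, 224.1]
tool_rot: [3.14, 0.007, 3.072]
force: [0.7, 0.4, -1.3]
width: 18.5
gripper_force: 58.1
```

{"method": "move_arm", "body": {
  "steps": [
    [0,0,0,-0.004,0.04,0,0.01],
    [0,0,0,-0.004,0.04,0,0.01],
    [0,0,0,-0.004,0.04,0,0.01],
    [0,0,0,-0.004,0.04,0,0.01],
    [0,0,0,-0.004,0.04,0,0.01]
  ]
}}

```text
clock: 30.05
eef_pos: [534.0, 322.7, 220.9]
tool_rot: [3.142, 0.0, 3.075]
force: [0.3, -0.0, -0.9]
width: 18.8
gripper_force: 58.1
```

{"method": "move_arm", "body": {
  "steps": [
    [0,0,0,-0.004,0.035,0,0.01],
    [0,0,0,0,0.01,0,0.01],
    [0,0,0,0,0,0,0.01],
    [0,0,0,0,0,0,0.01],
    [0,0,0,0,0,0,0.01]
  ]
}}

```text
clock: 30.55
eef_pos: [531.3, 363.6, 220.6]
tool_rot: [-3.14, 0.0, 3.072]
force: [0.1, -0.8, -1.5]
width: 18.9
gripper_force: 58.1
```

Run:
```python
from m import *
s=telemetry.read_state();print(s["eef_pos"],s["force"],s["tool_rot"],s["width"])
im=report("top",{'a':(570,156,-.06),'b':(560,25,-.06)})
im,_=eyes.get_image("side"); cv2.imwrite("pics/s10.png",cv2.resize(im[200:400,180:400],None,fx=2.7,fy=2.7))
for k in("brush_tip","stand"):
    r=finder.pinpoint("side",k); print(k,[(cam2w("side",x["location"]).round(),round(x["confidence"],2)) for x in r[:4]])
```

```text
[531.33776651 363.55523418 220.61965774] [ 0.12703888 -0.82120737 -1.52600158] [-3.13991814e+00  3.78215921e-04  3.07244298e+00] 18.878540884949896
top
a [ 5.72274e+02  1.59090e+02 -5.80000e-02] iou 0.951 far L/R to line [0.  0.5] ideal yaw -0.063
b [ 5.59897e+02  2.89620e+01 -6.10000e-02] iou 0.950 far L/R to line [-0.   0.2] ideal yaw -0.063
brush_tip [(array([429., 460.,  -3.]), 0.93), (array([529., 365., 127.]), 0.92), (array([316., 433.,  -2.]), 0.59)]
stand [(array([529., 375.,  -1.]), 0.92)]
```

View pics/s10.png

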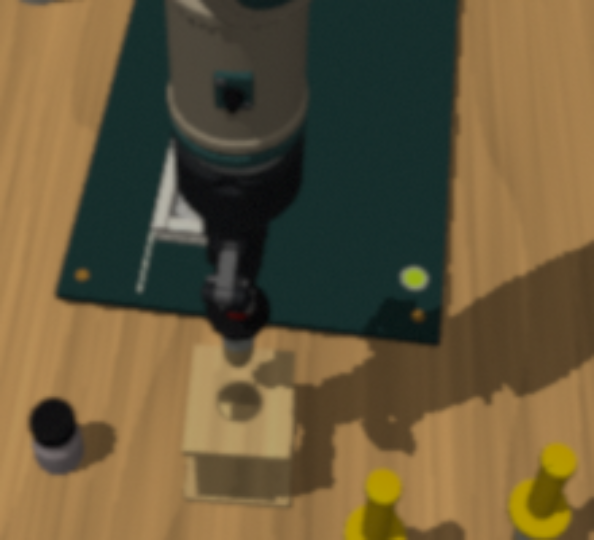

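The brush tip is at about (238,355) and the hole at (240,400). I'll move +14.5 mm in y, let it settle, and check before inserting.

{"method": "move_arm", "body": {
  "steps": [
    [0,0,0,-0.0015,0.0145,0,0.01],
    [0,0,0,0,0,-0.013,0.01],
    [0,0,0,0,0,0,0.01],
    [0,0,0,0,0,0,0.01],
    [0,0,0,0,0,0,0.01]
  ]
}}

```text
clock: 31.25
eef_pos: [529.0, 380.4, 207.3]
tool_rot: [-3.141, -0.0, 3.075]
force: [-0.3, 0.3, -0.0]
width: 18.3
gripper_force: 58.1
```

{"method": "move_arm", "body": {
  "steps": [
    [0,0,0,0,0,0,0.01],
    [0,0,0,0,0,0,0.01]
  ]
}}

```text
clock: 31.45
eef_pos: [529.1, 380.5, 207.8]
tool_rot: [3.141, 0.0, 3.075]
force: [-0.4, 0.2, -1.2]
width: 18.7
gripper_force: 58.1
```

{"method": "move_arm", "body": {
  "steps": [
    [0,0,0,0.0005,-0.0022,-0.01,0.01],
    [0,0,0,0,0,-0.01,0.01],
    [0,0,0,0,0,-0.01,0.01],
    [0,0,0,0,0,-0.01,0.01],
    [0,0,0,0,0,-0.005,0.01]
  ]
}}

```text
clock: 31.95
eef_pos: [528.7, 378.0, 160.8]
tool_rot: [-3.14, -0.002, 3.076]
force: [-0.9, -0.2, -0.7]
width: 18.8
gripper_force: 58.1
```

{"method": "move_arm", "body": {
  "steps": [
    [0,0,0,0.0005,0,-0.015,0.01],
    [0,0,0,0,0,-0.015,0.01],
    [0,0,0,0,0,-0.01,0.01],
    [0,0,0,0,0,-0.004,0.01],
    [0,0,0,0,0,0,0.01]
  ]
}}

```text
clock: 32.45
eef_pos: [529.3, 378.2, 117.4]
tool_rot: [-3.14, -0.002, 3.076]
force: [-0.6, -0.3, -1.1]
width: 18.8
gripper_force: 58.3
```

{"method": "move_arm", "body": {
  "steps": [
    [0,0,0,0,0,0,0.01]
  ]
}}

```text
clock: 32.55
eef_pos: [529.8, 378.2, 118.4]
tool_rot: [-3.141, -0.0, 3.076]
force: [-0.2, -1.6, -0.9]
width: 18.6
gripper_force: 58.3
```

{"method": "move_arm", "body": {
  "steps": [
    [0,0,0,0,0,-0.002,0.01],
    [0,0,0,0,0,-0.0015,0.01],
    [0,0,0,0,0,0,0.01],
    [0,0,0,0,0,0,0.01]
  ]
}}

```text
clock: 32.95
eef_pos: [530.3, 378.2, 115.3]
tool_rot: [-3.141, 0.001, 3.075]
force: [0.3, -1.5, 0.6]
width: 18.8
gripper_force: 58.3
```

{"method": "move_arm", "body": {
  "steps": [
    [0,0,0,0,0,0,0.025],
    [0,0,0,0,0,0,0.035],
    [0,0,0,0,0,0,0.06],
    [0,0,0,0,0,0,0.0854],
    [0,0,0,0,0,0,0.0854]
  ]
}}

```text
clock: 33.45
eef_pos: [529.9, 378.7, 115.1]
tool_rot: [3.141, -0.0, 3.076]
force: [0.5, 0.0, 0.5]
width: 76.9
gripper_force: 0.0
```

{"method": "move_arm", "body": {
  "steps": [
    [0,0,0,0,0,0,0.0854],
    [0,0,0,0,0,0.02,0.0854],
    [0,0,0,0,0,0.035,0.0854],
    [0,0,0,0,0,0.04,0.0854],
    [0,0,0,0,-0.02,0.03,0.0854]
  ]
}}

```text
clock: 33.95
eef_pos: [529.4, 362.2, 242.4]
tool_rot: [3.137, 0.001, 3.08]
force: [0.3, -0.6, 0.1]
width: 85.3
gripper_force: 0.0
```

{"method": "move_arm", "body": {
  "steps": [
    [0,0,0,-0.005,-0.04,0,0.0854],
    [0,0,0,-0.005,-0.04,0,0.0854],
    [0,0,0,-0.005,-0.04,0,0.0854],
    [0,0,0,-0.005,-0.04,0,0.0854],
    [0,0,0,-0.005,-0.04,0,0.0854]
  ]
}}

```text
clock: 34.45
eef_pos: [504.6, 156.9, 240.3]
tool_rot: [3.141, 0.001, 3.076]
force: [0.8, 0.2, 0.2]
width: 85.4
gripper_force: 0.0
```

{"method": "move_arm", "body": {
  "steps": [
    [0,0,0,-0.005,-0.04,0,0.0854],
    [0,0,0,-0.005,-0.04,0,0.0854],
    [0,0,0,-0.005,-0.04,0,0.0854],
    [0,0,0,-0.005,-0.04,0,0.0854],
    [0,0,0,-0.005,-0.04,0,0.0854]
  ]
}}

```text
clock: 34.95
eef_pos: [479.6, -43.1, 240.3]
tool_rot: [3.142, 0.001, 3.076]
force: [0.8, 0.0, -0.3]
width: 85.6
gripper_force: 0.0
```

Run:
```python
from m import *
s=telemetry.read_state();print(s["eef_pos"],s["force"],s["tool_rot"],s["width"])
im,_=eyes.get_image("side"); cv2.imwrite("pics/s11.png",im)
for k in("brush_tip","brush","stand","pot","lid"):
    r=finder.pinpoint("side",k); print(k,[(cam2w("side",x["location"]).round(),round(x["confidence"],2)) for x in r[:4]])
im=report("top",{'a':(570,156,-.06),'b':(560,25,-.06)})
```

```text
[479.61290275 -43.06233502 240.31590415] [ 0.8220714   0.03369631 -0.34350857] [3.14151669e+00 6.87721376e-04 3.07557671e+00] 85.55327693174401
brush_tip [(array([428., 460.,  -1.]), 0.79), (array([315., 437.,  -0.]), 0.71)]
brush [(array([431., 460.,   0.]), 0.76), (array([530., 379.,  23.]), 0.67), (array([613.,  65.,  18.]), 0.23)]
stand [(array([529., 376.,  -3.]), 0.82), (array([ 532., -362.,   -3.]), 0.44)]
pot [(array([ 532., -360.,   -2.]), 0.58)]
lid [(array([ 428., -361.,   -4.]), 0.81), (array([612.,  15.,  24.]), 0.16)]
top
a [ 5.71704e+02  1.59374e+02 -4.70000e-02] iou 0.952 far L/R to line [-1.1  0.4] ideal yaw -0.063
b [5.62683e+02 1.93530e+01 4.20000e-02] iou 0.374 far L/R to line [-1.4  7.8] ideal yaw -0.063
```

View pics/s11.png

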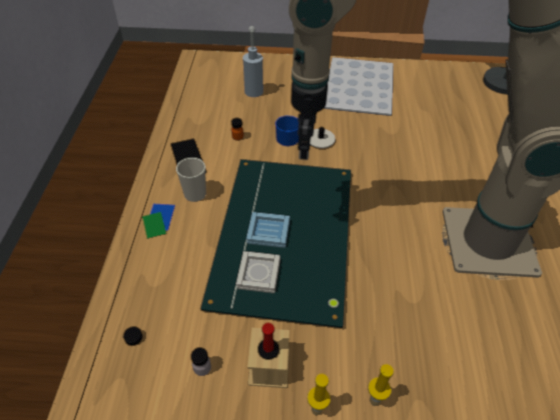

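The brush hangs upright in the stand at about (268,340), the moulds are on the line, and the pot is at (288,130) with the lid at (321,138). Go for the lid.

{"method": "move_arm", "body": {
  "steps": [
    [0,0,0,-0.006,-0.04,0,0.0854],
    [0,0,0,-0.006,-0.04,0,0.0854],
    [0,0,0,-0.006,-0.04,0,0.0854],
    [0,0,0,-0.006,-0.04,0,0.07],
    [0,0,0,-0.006,-0.04,-0.02,0.06]
  ]
}}

```text
clock: 35.8
eef_pos: [452.3, -242.4, 221.8]
tool_rot: [-3.14, 0.006, 3.079]
force: [1.4, -0.5, -0.0]
width: 60.9
gripper_force: 0.0
```

{"method": "move_arm", "body": {
  "steps": [
    [0,0,0,-0.006,-0.04,-0.03,0.06],
    [0,0,0,-0.006,-0.04,-0.04,0.06],
    [0,0,0,-0.006,-0.03,-0.04,0.06],
    [0,0,0,0,0,0,0.06],
    [0,0,0,0,0,0,0.06]
  ]
}}

```text
clock: 36.3
eef_pos: [432.9, -344.9, 114.2]
tool_rot: [3.139, -0.002, 3.076]
force: [-0.1, -0.4, 0.2]
width: 60.1
gripper_force: 0.0
```

{"method": "move_arm", "body": {
  "steps": [
    [0,0,0,0,0,0,0.06],
    [0,0,0,0,0,0,0.06]
  ]
}}

```text
clock: 36.5
eef_pos: [434.7, -344.9, 117.1]
tool_rot: [-3.141, 0.003, 3.079]
force: [0.3, -1.4, 1.1]
width: 60.3
gripper_force: 0.0
```

Run:
```python
from m import *
s=telemetry.read_state();print(s["eef_pos"],s["force"],s["tool_rot"],s["width"])
im,_=eyes.get_image("side"); cv2.imwrite("pics/s12.png",cv2.resize(im[20:180,200:420],None,fx=3,fy=3))
for n in("side","top"):
  for k in("pot","lid"):
    if n=="top": eyes.get_image("top") if k=="pot" else 0
    r=finder.pinpoint(n,k); print(k,[(cam2w(n,x["location"]).round(),round(x["confidence"],2)) for x in r[:4]])
im=report("top",{'a':(570,156,-.06),'b':(560,25,-.06)})
```

```text
[ 434.71753422 -344.93165968  117.05735944] [ 0.30659568 -1.44030187  1.05138801] [-3.14084495e+00  2.94131313e-03  3.07860778e+00] 60.347294813929345
pot [(array([ 529., -363.,   -2.]), 0.74), (array([606., -25.,  21.]), 0.33)]
lid [(array([ 429., -358.,   -2.]), 0.78), (array([614., 106.,  20.]), 0.62)]
pot [(array([ 430., -353.,   -2.]), 0.71), (array([615., 198.,  21.]), 0.23)]
lid [(array([ 430., -355.,   -2.]), 0.61), (array([ 771., -108.,   -5.]), 0.49)]
top
a [ 5.72274e+02  1.59090e+02 -5.80000e-02] iou 0.952 far L/R to line [0.  0.5] ideal yaw -0.063
b [ 5.59885e+02  2.89910e+01 -6.20000e-02] iou 0.951 far L/R to line [0.  0.1] ideal yaw -0.063
```

View pics/s12.png

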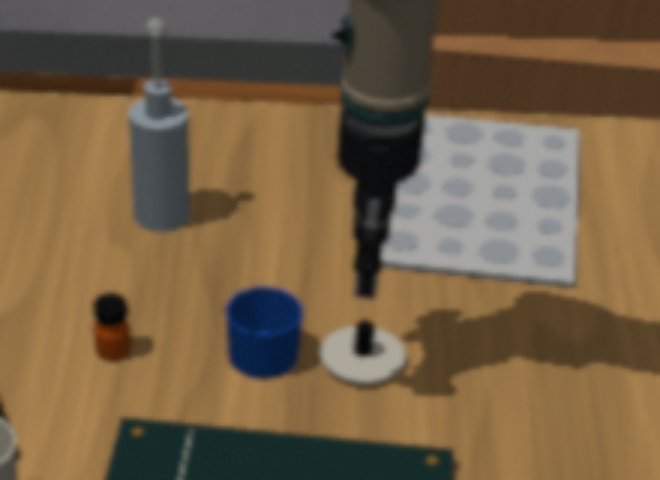

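The gripper hangs over the lid's knob at crop (363,338), with the pot at (264,330). Centre and descend.

{"method": "move_arm", "body": {
  "steps": [
    [0,0,0,-0.0045,-0.0115,-0.02,0.06],
    [0,0,0,0,0,-0.03,0.06],
    [0,0,0,0,0,-0.03,0.06],
    [0,0,0,0,0,-0.015,0.06],
    [0,0,0,0,0,0,0.06]
  ]
}}

```text
clock: 37.35
eef_pos: [427.0, -356.6, 18.6]
tool_rot: [3.139, -0.003, 3.076]
force: [-0.6, 0.4, 0.4]
width: 60.1
gripper_force: 0.0
```

{"method": "move_arm", "body": {
  "steps": [
    [0,0,0,0,0,0,0.06],
    [0,0,0,0,0,0,0.06]
  ]
}}

```text
clock: 37.55
eef_pos: [429.1, -358.4, 21.7]
tool_rot: [-3.14, 0.002, 3.075]
force: [0.1, -0.3, 0.6]
width: 59.7
gripper_force: 0.0
```

{"method": "move_arm", "body": {
  "steps": [
    [0,0,0,0,0.001,-0.001,0.04],
    [0,0,0,0,0,0,0.025],
    [0,0,0,0,0,0,0.01],
    [0,0,0,0,0,0,0.01],
    [0,0,0,0,0,0,0.01]
  ]
}}

```text
clock: 38.05
eef_pos: [428.7, -357.1, 20.3]
tool_rot: [-3.141, 0.001, 3.075]
force: [-0.9, 0.6, 5.2]
width: 18.3
gripper_force: 58.4
```

{"method": "move_arm", "body": {
  "steps": [
    [0,0,0,0,0,0,0.01],
    [0,0,0,0,0,0,0.01]
  ]
}}

```text
clock: 38.25
eef_pos: [428.6, -357.1, 20.2]
tool_rot: [-3.141, 0.001, 3.075]
force: [-0.9, 0.3, 6.0]
width: 18.4
gripper_force: 58.4
```

{"method": "move_arm", "body": {
  "steps": [
    [0,0,0,0,0,0.015,0.01],
    [0,0,0,0,0,0.03,0.01],
    [0,0,0,0,0,0.035,0.01],
    [0,0,0,0,0,0.01,0.01],
    [0,0,0,0.02,-0.0015,0,0.01]
  ]
}}

```text
clock: 38.75
eef_pos: [446.3, -359.4, 112.0]
tool_rot: [-3.14, 0.0, 3.072]
force: [0.7, -0.4, -1.1]
width: 18.3
gripper_force: 58.6
```

{"method": "move_arm", "body": {
  "steps": [
    [0,0,0,0.03,-0.002,0,0.01],
    [0,0,0,0.03,-0.002,0,0.01],
    [0,0,0,0.02,-0.001,0,0.01],
    [0,0,0,0,0,0,0.01],
    [0,0,0,0,0,0,0.01]
  ]
}}

```text
clock: 39.25
eef_pos: [527.3, -362.7, 109.0]
tool_rot: [3.141, -0.002, 3.076]
force: [-0.2, -0.5, -1.5]
width: 18.1
gripper_force: 58.6
```

{"method": "move_arm", "body": {
  "steps": [
    [0,0,0,0,0,0,0.01],
    [0,0,0,0,0,0,0.01]
  ]
}}

```text
clock: 39.45
eef_pos: [526.7, -363.5, 109.4]
tool_rot: [3.142, -0.001, 3.074]
force: [0.2, -0.2, -0.2]
width: 18.2
gripper_force: 58.6
```

Run:
```python
from m import *
s=telemetry.read_state();print(s["eef_pos"],s["force"],s["tool_rot"],s["width"])
im,d=eyes.get_image("side"); cv2.imwrite("pics/s13.png",cv2.resize(im[60:180,210:370],None,fx=4,fy=4))
W=cloud("side",d); b=(np.abs(W[...,1]+362)<60)&(np.abs(W[...,0]-531)<60)&(d>0)
c=im.astype(int); blue=b&(c[...,0]>c[...,2]+40)&(W[...,2]<66); wht=b&(c.min(2)>110)&(W[...,2]>70)&(W[...,2]<115)
for q in(blue,wht):
    P=W[q]; print(len(P),np.percentile(P,[1,50,99],axis=0).round(0).tolist())
    v,u=np.nonzero(q); print("cols",np.percentile(u,[1,99]),"rows",np.percentile(v,[1,99]))
for k in("pot","lid"):
    r=finder.pinpoint("side",k); print(k,[(cam2w("side",x["location"]).round(),round(x["confidence"],2)) for x in r[:4]])
```

```text
[ 526.74656959 -363.53031524  109.4019667 ] [ 0.17240673 -0.22043111 -0.23195647] [ 3.14151481e+00 -1.32271894e-03  3.07420118e+00] 18.245184743027025
461 [[500.0, -400.0, 4.0], [532.0, -335.0, 31.0], [566.0, -322.0, 61.0]]
cols [276. 298.] rows [121.6 144. ]
197 [[515.0, -398.0, 98.0], [548.0, -350.0, 102.0], [570.0, -318.0, 107.0]]
cols [275.   293.04] rows [104. 120.]
pot [(array([ 531., -362.,   -2.]), 0.74)]
lid [(array([ 527., -363.,   89.]), 0.8)]
```

View pics/s13.png

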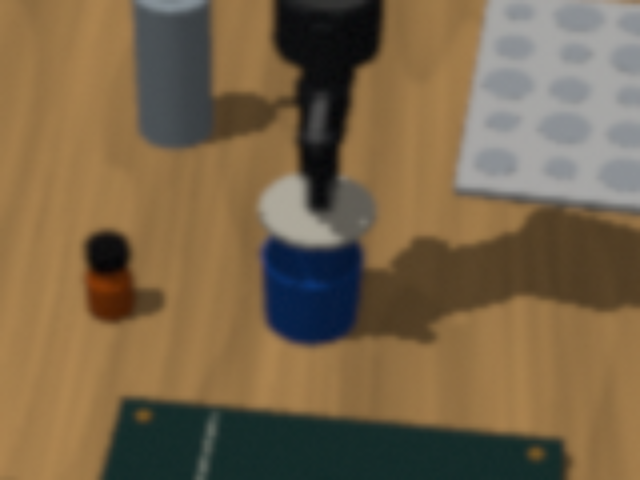

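The lid is above the pot, disc centre at crop (316,210) and pot at (311,285). It's about 4 mm short in x, so I'll correct and lower.

{"method": "move_arm", "body": {
  "steps": [
    [0,0,0,0.0042,0.0005,0,0.01],
    [0,0,0,0,0,-0.015,0.01],
    [0,0,0,0,0,-0.008,0.01],
    [0,0,0,0,0,-0.004,0.01],
    [0,0,0,0,0,0,0.01]
  ]
}}

```text
clock: 40.1
eef_pos: [531.6, -362.2, 81.0]
tool_rot: [3.14, -0.002, 3.075]
force: [0.4, -0.4, -0.4]
width: 18.1
gripper_force: 58.6
```

{"method": "move_arm", "body": {
  "steps": [
    [0,0,0,0,0,-0.002,0.01],
    [0,0,0,0,0,-0.002,0.01],
    [0,0,0,0,0,-0.002,0.01],
    [0,0,0,0,0,0,0.01]
  ]
}}

```text
clock: 40.5
eef_pos: [532.3, -362.6, 76.2]
tool_rot: [3.141, -0.0, 3.075]
force: [-1.0, -0.0, -1.3]
width: 18.5
gripper_force: 58.6
```

{"method": "move_arm", "body": {
  "steps": [
    [0,0,0,-0.0005,0,-0.002,0.01],
    [0,0,0,0,0,-0.0015,0.01],
    [0,0,0,0,0,0,0.01],
    [0,0,0,0,0,0,0.01]
  ]
}}

```text
clock: 40.9
eef_pos: [531.9, -362.7, 72.8]
tool_rot: [3.142, -0.0, 3.075]
force: [0.2, 0.1, -0.5]
width: 18.4
gripper_force: 58.6
```

Release at about 0.5 mm above seating, then retreat upward.

{"method": "move_arm", "body": {
  "steps": [
    [0,0,0,0,0,-0.0005,0.01],
    [0,0,0,0,0,0,0.025],
    [0,0,0,0,0,0,0.035],
    [0,0,0,0,0,0,0.06],
    [0,0,0,0,0,0,0.06]
  ]
}}

```text
clock: 41.4
eef_pos: [532.0, -362.7, 72.4]
tool_rot: [-3.142, 0.0, 3.075]
force: [0.1, 0.7, 0.2]
width: 59.9
gripper_force: 0.0
```

{"method": "move_arm", "body": {
  "steps": [
    [0,0,0,0,0,0.01,0.06],
    [0,0,0,0,0,0.03,0.06],
    [0,0,0,0,0,0.04,0.06],
    [0,0,0,-0.02,0.02,0.04,0.06],
    [0,0,0,-0.04,0.02,0.02,0.06]
  ]
}}

```text
clock: 41.9
eef_pos: [475.8, -323.1, 216.4]
tool_rot: [-3.138, 0.009, 3.078]
force: [-0.2, 0.2, 0.4]
width: 59.8
gripper_force: 0.0
```

{"method": "move_arm", "body": {
  "steps": [
    [0,0,0,-0.04,0,0,0.06],
    [0,0,0,-0.03,0,0,0.06],
    [0,0,0,0,0,0,0.06],
    [0,0,0,0,0,0,0.06],
    [0,0,0,0,0,0,0.06]
  ]
}}

```text
clock: 42.4
eef_pos: [403.3, -322.8, 212.9]
tool_rot: [-3.141, 0.002, 3.076]
force: [0.2, -0.2, 0.0]
width: 60.1
gripper_force: 0.0
```

Run:
```python
from m import *
s=telemetry.read_state();print(s["eef_pos"],s["force"],s["width"])
im=report("side",{'a':(570,156,-.06),'b':(560,25,-.06)}); cv2.imwrite("pics/s14.png",im)
for k in("pot","lid","brush","stand"):
    r=finder.pinpoint("side",k); print(k,[(cam2w("side",x["location"]).round(),round(x["confidence"],2)) for x in r[:3]])
im=report("top",{'a':(570,156,-.06),'b':(560,25,-.06)})
for k in("pot","lid","brush","stand","pigment_jar","glitter_jar","paper_cup"):
    r=finder.pinpoint("top",k); print(k,[(cam2w("top",x["location"]).round(),round(x["confidence"],2)) for x in r[:3]])
_,d=eyes.get_image("side"); W=cloud("side",d); q=(np.hypot(W[...,0]-532,W[...,1]+362)<42)&(W[...,2]>55)&(W[...,2]<75)
P=W[q]; A=np.c_[P[:,:2],np.ones(len(P))]; print(len(P),P.mean(0).round(1),np.linalg.lstsq(A,P[:,2],rcond=None)[0][:2].round(3))
```

```text
[ 403.31904454 -322.77299983  212.87941812] [ 0.16044312 -0.22949302  0.03830357] 60.09100691567766
side
a [ 5.72862e+02  1.54921e+02 -7.00000e-02] iou 0.838 far L/R to line [-0.8 -1.4] ideal yaw -0.064
b [ 5.60235e+02  2.39190e+01 -6.70000e-02] iou 0.819 far L/R to line [-1.2 -1.4] ideal yaw -0.064
pot [(array([ 530., -359.,   -3.]), 0.52)]
lid [(array([ 532., -361.,   48.]), 0.75)]
brush [(array([432., 458.,   0.]), 0.93), (array([530., 379.,  23.]), 0.84), (array([316., 431.,   4.]), 0.57)]
stand [(array([530., 378.,   0.]), 0.74)]
top
a [ 5.72274e+02  1.59090e+02 -5.80000e-02] iou 0.952 far L/R to line [0.  0.5] ideal yaw -0.063
b [ 5.59849e+02  2.89760e+01 -6.20000e-02] iou 0.949 far L/R to line [-0.  0.] ideal yaw -0.063
pot [(array([ 530., -360.,   -5.]), 0.61)]
lid [(array([ 531., -356.,   50.]), 0.89), (array([ 530., -361.,   -3.]), 0.37)]
brush [(array([315., 437.,   0.]), 0.76), (array([528., 375.,   6.]), 0.63), (array([529., 382.,  21.]), 0.5)]
stand [(array([527., 378.,   2.]), 0.7)]
pigment_jar [(array([ 685., -361.,   -1.]), 0.49)]
glitter_jar [(array([665., 389.,   2.]), 0.53)]
paper_cup [(array([ 775., -107.,   -0.]), 0.94), (array([514.,  22.,   3.]), 0.71)]
350 [ 531.7 -355.    64.8] [ 0.006 -0.017]
```

View pics/s14.png

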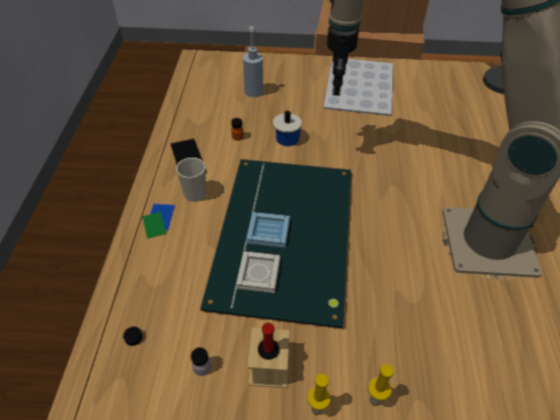

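The lid is flat on the pot at (287,128), its disc top 65 mm up as it should be. The brush hangs in the stand at (268,340), both moulds are on the line, and the jars and cup are unmoved. Handing in.

```bash
python3 -c "
from cell import ctrl
print(ctrl.finish_job())"
```

```text
the job is handed in; nothing more can be done
None
```

I handed the job in after about 42 s of the 208 s; the hand-in returned no verdict. At the last look both moulds (white and blue; no pink one was on the board) were on the line to within about 1.5 mm, the brush had been dipped, touched to each cavity floor and hung back, and the lid was flat on the pot.

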